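# Pin the tilting kettle and stir the nutmegs

## Robot

A 6-joint arm with a two-finger parallel gripper is mounted at the origin on the work surface. World frame = base frame: x ahead of the robot, y to its left, z up, the work surface at z = 0. Lengths are in m, angles in rad, forces in N, time in s.
With the tool pointing down it reaches from about 0.425 to 0.95 m from the base axis. Payload 14.7 kg.
Tool frame: the origin (TCP) lies midway between the tips of the shut fingers; the grasp point (between the pads) lies 19 mm behind it; z points along the fingers, y is the line along which they close (so a half turn about z gives the same grasp; the last joint's range is limited). The gripper opens to 85 mm and grips with 20 to 120 N. Pads are 22 mm wide; open, the fingers measure 114 mm over their backs; the gripper's body (76 mm by 85 mm) begins 54 mm behind the grasp point. The pads swing forward as they close: fully open they stand 13 mm farther back than shut.
Start: joints at [-1.349, 0.48, 1.596, -0, 1.065, -0.047], TCP at [0.173, -0.627, 0.231] pointing down, gripper open.
Joint ranges: [-2.75, 2.75], [-0.82, 2.05], [0.23, 2.67], [-1.56, 4.7], [0.09, 2.69], [-2.92, 2.92]. Speed limits (rad/s): [1.89, 1.89, 2.39, 3.01, 3.01, 3.01].

## Interface

Orientations are given as a unit quaternion [w, x, y, z].
In Python, from workcell import r, imaging, job gives the robot as it stands.
- The arm moves only by the tool step_arm, never from a script. Its arguments are lists of equal length, an entry for each row: "delta_pos": the shift along the tool's x, y, z as a fraction of full scale, a list of three; "roll": the turn about the tool's z as a fraction of full scale. A call has 1 to 12 rows; each row is the pose to reach, as a shift and turn from the pose commanded when the call began, along the tool's axes at that moment; what a row does not reach only later rows make up. Full scale, the value 1, is 0.5 m for a shift and pi/2 rad for a turn. A row lasts 1/10 s, in which the tool goes at most 50 mm and 8.59 degrees, less where a joint would pass 70% of its speed; a pose out of reach is approached as far as the arm can. A call with a number of a shift or a turn outside -1 to 1 is refused whole. A call with a gripper value outside its range is refused whole. "grip" is the opening, from 0 (shut) to 1 (fully open), set as the call begins (left out, the last holds). The fingers move at their own pace and stop on an object; the grip force is fixed at half the most. Time passes only in rows, so rows that repeat a pose let the fingers close. It gives the time, the measured TCP pose, the force, the opening and the grip force at its end, in the units of the state.
- r.state(): the state, without advancing time (a new reading comes with each control period).
- imaging.read_camera(name): name is "scene" or "side" or "wrist"; returns a dict with "frame" (420x560x3 uint8, red, green, blue), "range_z" (420x560 float32, m along the optical axis (not along the pixel's ray), 0 where there is no reading), "camera_matrix" (3x3 intrinsics, pixels), "eye" and "rotation" of the camera in the world. Camera axes: x right, y down, z forward; pixel columns grow to the right and rows downward; lengths in m; the calibration is good to about 2 mm. A picture is of the moment at which its call begins.
- job.job_done(): hands the job in; it is judged then, once.
The state is a dict: "t": time; "joint_pos": joint angles; "qd": joint speeds; "joint_torque": joint torques, N m; "tcp_pos": TCP position; "ee_rot": TCP orientation; "contact_force": force on the tool from outside, world axes, zero at the start; "moment": the same for the moment, N m; "width": finger opening in m; "grasp_force": force on a finger pad.
Only numpy, scipy, OpenCV 4.12 (cv2) and the standard library are available. Lean on these libraries where they do the work, as an engineer would, in place of code of your own. Each camera call takes 0.05 s, during which the arm holds its last target. There are 200 camera calls.

## Task

Lock the tilting kettle: push the loose bent pin through the stand's ear and the pot's lug until its tip comes out on the inner side, and let go. Then stand the wooden paddle in the pot, blade down and leaning on the rim, let go, take it again by the upper end of its handle and, holding it close to upright with the blade near the floor, stir a few wide circles right round, close to the pot wall, until every nutmeg has been well shifted from where it lay. Leave the paddle leaning in the pot, the pin in place and all six nutmegs inside, without tipping the pot or disturbing anything else on the counter.

Things in the scene. Friction and masses are not known exactly. Their poses are not given: they have to be found in the camera images.
- stand: Fixed steel stand of a tilting kettle: base plate 160 x 250 mm (x, y), and two upright plates 8 mm thick, 50 mm wide, 164 mm high, at y = -99 and +99 mm; the pot hangs between them on trunnions along y, 140 mm up. Origin on the counter under its middle; x away from the robot at yaw 0, z up. The -y upright has a flat ear reaching forward (-x), 48 mm high, with the lock hole.
- ear_hole (a point): Centre of the outer mouth of the lock hole in the square guide boss (36 mm square, 20 mm thick) on the stand's ear (outer face at y = -123 mm of the stand, 140 mm above the counter, 60 mm in front of the trunnions). The hole is 16.5 mm wide and runs along the stand's y; the pin enters here, moving towards the stand's +y. Axes as the stand's.
- lug_hole (a point): Centre of the inner mouth of the lock hole, also 16.5 mm wide, in the pot's lug: a plate fixed to the pot parallel to the ear. With the pot level both holes are in line and this point is 51 mm beyond ear_hole (+y of the stand): boss 20, ear 8, gap 15, lug 8 mm. Behind it are about 25 mm of room before the pot's round wall. Axes as the pot's.
- pot (a joint): Tilt of the pot about its trunnions (rad): 0 level, positive tips its mouth away from the robot. Unpinned it swings freely and hangs level by itself (about 2 N m per rad).
- pot_floor (a point): Centre of the pot's flat inner floor, 39 mm above the counter when level; z up, x and y as the stand's. Straight-sided round steel pot, open on top, 140 mm wide outside, 132 mm inside, 125 mm deep. A thin hand lever with a black ball, outside the +y upright, reaches 100 mm forward, up to 170 mm above the counter.
- pot_rim (a point): Centre of the pot's mouth, level with its rim, 164 mm above the counter when level.
- pin: Loose lock pin: round steel rod 12 mm thick bent to an L, lying flat on the counter, 130 g. Origin on the rod's axis at the bend; x along the long leg (tip 110 mm from the origin, rounded nose), y along the short leg, the handle (end 48 mm from the origin), z up as it lies, axis 6 mm above the counter.
- pin_tip (a point): The rounded tip of the pin's long leg, on its axis.
- paddle: Wooden mash paddle lying flat on the counter, 250 mm long, 14 mm thick, 80 g. Origin at mid length on the underside; x along it towards the blade, y across, z out of its upper face. Handle x -125 to 40 mm, 18 mm wide; blade x 37 to 125 mm, 38 mm wide, two windows. Centre of mass at x = 16 mm. Left in the pot it leans on the rim, 35 to 55 degrees from upright.
- paddle_tip (a point): Middle of the blade's end edge, in mid thickness (125 mm from the paddle's origin along x, 7 mm above the underside). Axes as the paddle's.
- nutmeg0: One of six whole nutmegs in the pot: brown egg shape 28 mm long and 22 mm thick, 11 g, origin at its centre; rolls easily.
- nutmeg1: One of six whole nutmegs in the pot: brown egg shape 28 mm long and 22 mm thick, 11 g, origin at its centre; rolls easily.
- nutmeg2: One of six whole nutmegs in the pot: brown egg shape 28 mm long and 22 mm thick, 11 g, origin at its centre; rolls easily.
- nutmeg3: One of six whole nutmegs in the pot: brown egg shape 28 mm long and 22 mm thick, 11 g, origin at its centre; rolls easily.
- nutmeg4: One of six whole nutmegs in the pot: brown egg shape 28 mm long and 22 mm thick, 11 g, origin at its centre; rolls easily.
- nutmeg5: One of six whole nutmegs in the pot: brown egg shape 28 mm long and 22 mm thick, 11 g, origin at its centre; rolls easily.
- bottle_a: Bystander: amber bottle with wooden stopper, 68 mm wide, 200 mm tall; origin under its centre; leave alone.
- bottle_b: Bystander: clear bottle with wooden stopper, 68 mm wide, 200 mm tall; origin under its centre; leave alone.
- glass: Bystander: stemmed nosing glass, 68 mm wide, 150 mm tall; origin under its centre; leave alone.
- measure: Bystander: small steel measuring cup, 52 mm wide at the rim, 65 mm tall; origin under its centre; leave alone.
- bung: Bystander: tapered oak cask bung, 44 mm wide, 36 mm tall; origin under its centre; leave alone.
- tap: Bystander: wooden cask tap, 80 mm long, 62 mm tall; origin under its middle; leave alone.
There are look-alikes about, which are no part of the job. Of the things that look like the pin, take the one that is farthest to the robot's left at the start.

How it is judged:
On the way, in this order (a step that is already met when the one before it is completed fails the run):
1. the lock pin is pushed through the stand's ear and the pot's lug, and let go (y of pin_tip in the frame of lug_hole above 0.005 m and x of pin_tip in the frame of lug_hole between -0.012 and 0.012 m and z of pin_tip in the frame of lug_hole between -0.012 and 0.012 m and angle between the x axis of pin and the y axis of stand, either way round below 0.35 rad and contact force between the fingers and pin below 0.1 N), for 0.2 s.
2. the paddle is set down in the pot, blade down, leaning on the rim, and let go (horizontal distance between paddle_tip and pot_floor below 0.068 m and z of paddle_tip in the frame of pot_floor below 0.06 m and linear speed of paddle below 0.03 m/s and height (world z) of paddle above 0.09 m and contact force between the fingers and paddle below 0.1 N), for 0.2 s.
3. stirring: the tip of the held paddle, near the floor and less than 37 degrees from upright, is more than 10 mm to the left (+y) of the pot's middle (contact force between the fingers and paddle above 1 N and z of paddle_tip in the frame of pot_floor below 0.04 m and angle between paddle's own x axis and vertical above 2.4916 rad and horizontal distance between paddle_tip and pot_floor below 0.068 m and y of paddle_tip in the frame of pot_floor above 0.01 m).
4. stirring on: the tip comes round the near or far side (within 10 mm of the middle in y, more than 10 mm off it in x) (contact force between the fingers and paddle above 1 N and z of paddle_tip in the frame of pot_floor below 0.04 m and angle between paddle's own x axis and vertical above 2.4916 rad and horizontal distance between paddle_tip and pot_floor below 0.068 m and y of paddle_tip in the frame of pot_floor between -0.01 and 0.01 m and (x of paddle_tip in the frame of pot_floor above 0.01 m or x of paddle_tip in the frame of pot_floor below -0.01 m)).
5. stirring on: the tip is more than 10 mm to the right (-y) of the middle (contact force between the fingers and paddle above 1 N and z of paddle_tip in the frame of pot_floor below 0.04 m and angle between paddle's own x axis and vertical above 2.4916 rad and horizontal distance between paddle_tip and pot_floor below 0.068 m and y of paddle_tip in the frame of pot_floor below -0.01 m).
6. stirring on: the tip comes round the near or far side (within 10 mm of the middle in y, more than 10 mm off it in x) (all of step 4).
7. stirring on: the tip is more than 10 mm to the left or right of the middle, and every nutmeg is more than 10 mm from where it lay at the start (((contact force between the fingers and paddle above 1 N and z of paddle_tip in the frame of pot_floor below 0.04 m and angle between paddle's own x axis and vertical above 2.4916 rad and horizontal distance between paddle_tip and pot_floor below 0.068 m and y of paddle_tip in the frame of pot_floor above 0.01 m) or (contact force between the fingers and paddle above 1 N and z of paddle_tip in the frame of pot_floor below 0.04 m and angle between paddle's own x axis and vertical above 2.4916 rad and horizontal distance between paddle_tip and pot_floor below 0.068 m and y of paddle_tip in the frame of pot_floor below -0.01 m)) and distance of each of nutmeg0, nutmeg1, nutmeg2, nutmeg3, nutmeg4, nutmeg5 from where it was at the start of the episode above 0.01 m).
At the end, for the whole second after the job is handed in: Pin through both holes (tip at least 5 mm past the lug, within 12 mm of its axis, 20 degrees); paddle released and at rest standing in the pot, tip under 60 mm above its floor, middle over 90 mm above the counter; six nutmegs in the pot; pot level to 0.12 rad; no bystander moved 30 mm (all of step 1 and all of step 2 and horizontal distance between each of nutmeg0, nutmeg1, nutmeg2, nutmeg3, nutmeg4, nutmeg5 and pot_floor below 0.068 m and height (world z) of each of nutmeg0, nutmeg1, nutmeg2, nutmeg3, nutmeg4, nutmeg5 below 0.15 m and value of joint pot between -0.12 and 0.12 rad and distance of each of bottle_a, bottle_b, glass, measure, bung, tap from where it was at the start of the episode below 0.03 m); the robot touches nothing.
It fails at once if the pot is tipped by more than 0.3 rad (value of joint pot above 0.3 rad).
It fails at once if a nutmeg leaves the pot (horizontal distance between any of nutmeg0, nutmeg1, nutmeg2, nutmeg3, nutmeg4, nutmeg5 and pot_floor above 0.085 m).
It fails at once if a bystander is pushed 30 mm or more, or tipped over (distance of any of bottle_a, bottle_b, glass, measure, bung, tap from where it was at the start of the episode above 0.03 m or angle between any of bottle_a, bottle_b, glass, measure, bung, tap's own z axis and vertical above 0.6 rad).
It also fails if it takes over 72 s, if anything falls off the work surface, if the arm or the gripper's body presses on something with over 40 N, if the wrist force passes 120 N, or if a joint passes its speed limit or range.

## Working session

There is one attempt and no reset: what is moved stays moved. The work goes in short steps, Python scripts to look and compute and a tool call to move; the robot and the scene stay as the last step left them, time stands still between calls to the robot, and variables do not carry over. Pictures are saved under pics/ and viewed, at most 10 in all, crops included, and the job is handed in when it is done.

Besides the shell and the picture viewer there is one more tool, called by a JSON object that holds its "op" and its "data", one argument or row to a line. step_arm: Moves the arm, as the interface text tells. Shift numbers are shares of 0.5 m and turn numbers shares of pi/2 rad, none past 1 either way. Its arguments: {"type":"object","properties":{"delta_pos":{"type":"array"},"roll":{"type":"array"},"grip":{"type":"number"}},"required":["delta_pos","roll"]}

```bash
mkdir -p pics
cat > h.py <<'E'
from workcell import r, imaging, job
import numpy as np, cv2
from scipy.spatial.transform import Rotation as R
def cam(n,f=None):
    c=imaging.read_camera(n)
    if f: cv2.imwrite('pics/'+f,c['frame'][:,:,::-1]); np.savez('pics/'+f[:-4]+'.npz',**c)
    return c
def pts(c):
    z=c['range_z'];K=np.array(c['camera_matrix']);v,u=np.mgrid[:420,:560]
    p=np.stack([(u-K[0,2])/K[0,0]*z,(v-K[1,2])/K[1,1]*z,z],-1)
    Rm=np.array(c['rotation']); 
    if Rm.shape!=(3,3): Rm=R.from_quat(np.roll(Rm.ravel(),-1)).as_matrix()
    return p@Rm.T+np.array(c['eye'])
def ld(f): return dict(np.load('pics/'+f+'.npz'))
E
python3 - <<'E'
from h import *
a=cam('scene','s0.png');b=cam('side','d0.png')
print(r.state());print(a['eye'],a['rotation'],b['eye'],b['rotation'],a['camera_matrix'])
E
```

```text
{'t': 0.1, 'joint_pos': array([-1.34858863e+00,  4.80738105e-01,  1.59683290e+00,  2.13020168e-05,
        1.06508881e+00, -4.66229888e-02]), 'qd': array([ 0.00179594, -0.00174734, -0.00120819, -0.00118209, -0.00010661,
        0.00138454]), 'joint_torque': array([ 1.00143743e-04, -9.52255583e+01, -4.31040823e+01,  1.25260459e-05,
        5.25497831e-03, -8.77338266e-06]), 'tcp_pos': array([ 0.17257234, -0.62628275,  0.23074848]), 'ee_rot': array([-5.32340334e-04,  9.90980402e-01,  1.34005812e-01, -3.75047507e-05]), 'contact_force': array([-0.00403723,  0.52563507, -0.55343119]), 'moment': array([ 0.0071964 , -0.00266096, -0.05586797]), 'grasp_force': 0.0, 'width': 0.08534317076189926}
[ 1.3161511  -0.06880328  1.2988498 ] [-0.21040773  0.71415392  0.6382738  -0.19575321] [0.3433461  1.05275729 1.21452925] [ 0.03235685 -0.08968764  0.92116766 -0.37730531] [[494.43761743   0.         279.94016609]
 [  0.         494.43761743 211.49318234]
 [  0.           0.           1.        ]]
```

```bash
ls .
```

```text
h.py
pics
```

View pics/s0.png

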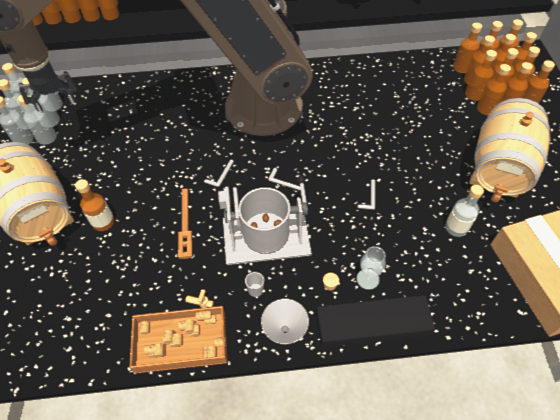

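View pics/d0.png

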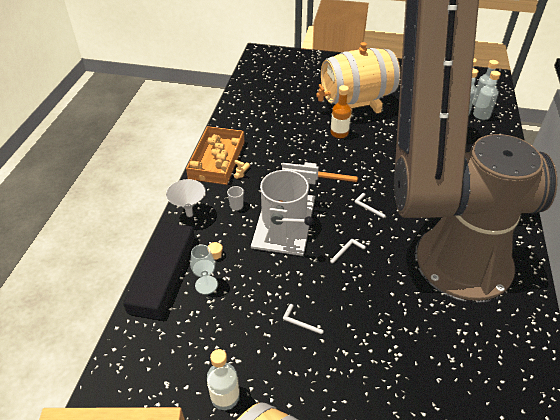

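Three pin look-alikes: scene (220,172), (287,180) and (370,195). Image right is +y, the robot's left, so the one at (370,195) is the pin. I'll measure and confirm it in a crop.

Run:
```python
from h import *
a=ld('s0');b=ld('d0')
A=pts(a);B=pts(b)
for n,(u,v) in dict(pinA=(220,172),pinB=(287,180),pinC=(370,195),padtop=(184,195),padtip=(185,256),glass=(370,270),measure=(255,283),bung=(331,281),tap=(200,299),botA=(98,215),botB=(465,215)).items(): print(n,A[v,u].round(3))
def low(P,c,x0,x1,y0,y1,z0,z1):
    m=(P[...,0]>x0)&(P[...,0]<x1)&(P[...,1]>y0)&(P[...,1]<y1)&(P[...,2]>z0)&(P[...,2]<z1)&(c['range_z']>0); return m
# ortho topview of stand from both at 2px/mm
im=np.zeros((480,640,3),np.uint8);hz=np.full((480,640),-1.)
for P,c in((A,a),(B,b)):
    u=((P[...,1]+0.3)/0.001).astype(int); v=((P[...,0]-0.3)/0.001).astype(int)
    o=(u>=0)&(u<640)&(v>=0)&(v<480)&(P[...,2]<0.25)
    for uu,vv,z,col in zip(u[o],v[o],P[...,2][o],c['frame'][o]):
        if z>hz[vv,uu]: hz[vv,uu]=z; im[vv,uu]=col
k=np.ones((3,3)); d=cv2.dilate(im,k); im[hz<0]=d[hz<0]
c1=cv2.resize(a['frame'][140:260,160:400],(800,400),interpolation=cv2.INTER_CUBIC)
out=np.zeros((600,800,3),np.uint8); cv2.imwrite('pics/crop1.png',c1[:,:,::-1])
cv2.imwrite('pics/top1.png',im[:,:,::-1])
```

```text
pinA [ 0.282 -0.171 -0.002]
pinB [ 0.34   0.047 -0.004]
pinC [0.434 0.304 0.   ]
padtop [ 0.374 -0.288  0.013]
padtip [ 0.596 -0.286  0.014]
glass [0.752 0.22  0.116]
measure [ 0.702 -0.088  0.004]
bung [0.736 0.124 0.038]
tap [ 0.759 -0.238  0.061]
botA [ 0.471 -0.527  0.087]
botB [0.607 0.527 0.108]
```

View pics/crop1.png

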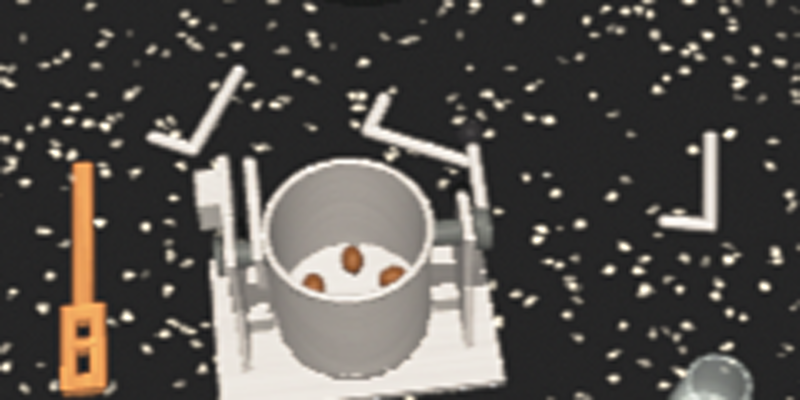

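View pics/top1.png

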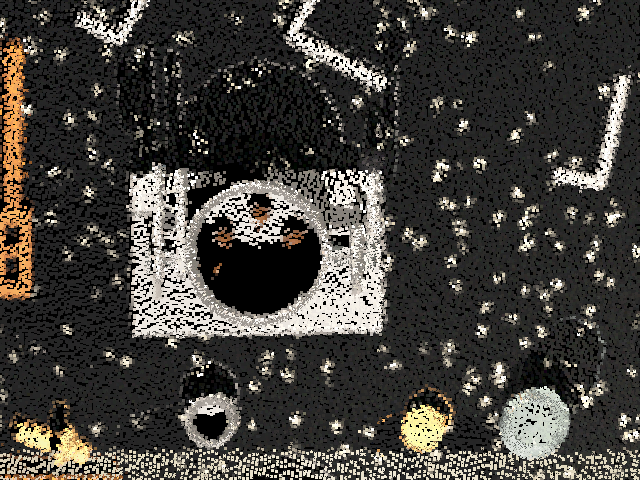

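Top raster (1 mm/px, x=0.3+v, y=-0.3+u): the chosen pin has its bend at (603,183), its tip at (627,78) and its handle at (558,177). The pot centre is near (256,252) and the paddle lies along u≈12. Next I'll fit these precisely.

```bash
cat >> h.py <<'E'
def sel(P,c,x0,x1,y0,y1,z0,z1):
    return P[(P[...,0]>x0)&(P[...,0]<x1)&(P[...,1]>y0)&(P[...,1]<y1)&(P[...,2]>z0)&(P[...,2]<z1)&(c['range_z']>0)]
def circ(p):
    s=np.linalg.lstsq(np.c_[p[:,:2],np.ones(len(p))],-(p[:,:2]**2).sum(1),rcond=None)[0]
    return -s[:2]/2,np.sqrt((s[:2]**2).sum()/4-s[2])
def go(x,y,z,hd=None,ref=None):
    "tool-frame fractions for target world pose; hd = heading of tool x (deg)"
    s=r.state() ; M=R.from_quat(np.roll(s['ee_rot'],-1)).as_matrix()
    p=s['tcp_pos']; d=M.T@(np.array([x,y,z])-p)/0.5
    h=np.degrees(np.arctan2(M[1,0],M[0,0])); t=0 if hd is None else -((hd-h+180)%360-180)/90
    return d.round(4).tolist(),round(t,4)
E
python3 - <<'E'
from h import *
for n in('s0','d0'):
    c=ld(n);P=pts(c);print(n)
    for b in((.36,.46,.1,.25),(.36,.5,-.25,-.19),(.65,.7,0,.1)):
        print(' counter',np.median(sel(P,c,*b,-.02,.02)[:,2]).round(4))
    q=sel(P,c,.45,.65,-.13,.05,.158,.175)
    q=q[np.abs(np.hypot(q[:,0]-.552,q[:,1]+.044)-.068)<.008]
    print(' rim',circ(q),np.median(q[:,2]),len(q))
    q=sel(P,c,.36,.50,.25,.34,.006,.03)
    r_=cv2.minAreaRect((q[:,:2]*1000).astype(np.float32));print(' pin',len(q),r_,q[:,2].max())
    lg=q[q[:,0]<.465];print('  long: ends x',lg[:,0].min(),q[:,0].max(),'fit y(x)',np.polyfit(lg[:,0],lg[:,1],1), 'ymin',q[:,1].min(), 'short fit', np.polyfit(q[q[:,1]<.29][:,1],q[q[:,1]<.29][:,0],1))
    q=sel(P,c,.3,.62,-.33,-.25,.007,.03); print(' paddle',cv2.minAreaRect((q[:,:2]*1000).astype(np.float32)),np.median(q[:,2]))
    h=q[q[:,0]<.49];print('  handle fit',np.polyfit(h[:,0],h[:,1],1),q[:,0].min(),q[:,0].max())
    for nm,y0,y1,x0,x1 in(('upr-',-.165,-.125,.52,.6),('upr+',.03,.075,.52,.6),('ear',-.19,-.12,.44,.52)):
        q=sel(P,c,x0,x1,y0,y1,.158,.172)
        if len(q)>5:print(' ',nm,len(q),q.min(0).round(4),q.max(0).round(4),'y fit',np.polyfit(q[:,0],q[:,1],1).round(4))
    q=sel(P,c,.4,.7,-.25,.15,.003,.02);
    w=cv2.minAreaRect((sel(P,c,.45,.66,-.19,.11,.004,.016)[:,:2]*1000).astype(np.float32));print(' base',w)
E
```

```text
s0
 counter 0.0002
 counter 0.0006
 counter 0.0001
 rim (array([ 0.55540515, -0.04442773]), np.float64(0.06835403259233613)) 0.16386556015824372 348
 pin 146 ((428.79095458984375, 291.32708740234375), (77.24842834472656, 137.13418579101562), 89.40884399414062) 0.01756604721878774
  long: ends x 0.3601918635343533 0.4972123455042765 fit y(x) [-0.0310593   0.32266543] ymin 0.2522085583439853 short fit [-0.011603    0.47382716]
 paddle ((460.66448974609375, -292.0015563964844), (314.62420654296875, 69.24979400634766), 0.6245003342628479) 0.01394695142531166
  handle fit [ 0.01786407 -0.29560425] 0.30366047022548415 0.6177701633815256
  upr- 55 [ 0.5218 -0.1539  0.1583] [ 0.578  -0.1392  0.17  ] y fit [ 0.0057 -0.1466]
  upr+ 56 [0.5262 0.0506 0.1582] [0.5786 0.0718 0.1696] y fit [0.0189 0.046 ]
  ear 106 [ 0.468  -0.1678  0.1581] [ 0.5197 -0.1202  0.1697] y fit [-0.0454 -0.1222]
 base ((555.3531494140625, -39.62550354003906), (299.1291198730469, 208.98207092285156), 89.93292999267578)
d0
 counter -0.0
 counter 0.0
 counter 0.0001
 rim (array([ 0.55120397, -0.0422466 ]), np.float64(0.068
[... 183 characters left out ...]
0.36902531536445804 0.48627697753060173 fit y(x) [-0.17262481  0.3858601 ] ymin 0.2556069519191698 short fit [0.31159898 0.38113525]
 paddle ((391.2181396484375, -283.1348571777344), (65.00603485107422, 177.2239532470703), 89.91524505615234) 0.012597338064798569
  handle fit [ 0.00780124 -0.28757636] 0.3026543649197708 0.47981228549857935
  upr- 52 [ 0.5204 -0.1516  0.1581] [ 0.5764 -0.1329  0.1707] y fit [ 0.0671 -0.1781]
  upr+ 68 [0.5255 0.0302 0.158 ] [0.5746 0.073  0.1707] y fit [0.0308 0.0408]
  ear 90 [ 0.4674 -0.1665  0.158 ] [ 0.5198 -0.1201  0.169 ] y fit [ 0.0597 -0.1702]
 base ((555.6497192382812, -39.109588623046875), (209.19317626953125, 297.5207824707031), 0.16506148874759674)
```

Run:
```python
from h import *
print(go(.48,-.2,.36,90))
```

```text
([0.8192, -0.6589, -0.2577], np.float64(-0.8289))
```

{"op": "step_arm", "data": {
  "delta_pos": [
    [0,0,-0.1],
    [0.82,-0.66,-0.26],
    [0.82,-0.66,-0.26],
    [0.82,-0.66,-0.26],
    [0.82,-0.66,-0.26],
    [0.82,-0.66,-0.26],
    [0.82,-0.66,-0.26],
    [0.82,-0.66,-0.26],
    [0.82,-0.66,-0.26],
    [0.82,-0.66,-0.26],
    [0.82,-0.66,-0.26],
    [0.82,-0.66,-0.26]
  ],
  "roll": [0,-0.83,-0.83,-0.83,-0.83,-0.83,-0.83,-0.83,-0.83,-0.83,-0.83,-0.83],
  "grip": 1
}}

```text
t: 1.3
tcp_pos: [0.4816, -0.1969, 0.3617]
ee_rot: [0.0, 0.706, 0.708, 0.0]
contact_force: [0.3, -0.5, -0.8]
width: 0.0856
grasp_force: 0.0
```

Run:
```python
from h import *
s=r.state();print(s['t'],s['tcp_pos'],s['ee_rot'],s['joint_pos'])
w=cam('wrist','w0.png');print(w['eye'],w['rotation'],w['camera_matrix'][0])
P=pts(w)
q=sel(P,w,.45,.65,-.13,.05,.158,.175);print(len(q))
```

```text
1.3 [ 0.48160963 -0.19687157  0.36172126] [4.55749510e-05 7.05876863e-01 7.08334501e-01 2.95603763e-04] [-4.46697863e-01  1.80881099e-01  1.71118293e+00  5.56337802e-04
  1.24924718e+00 -4.50349238e-01]
[ 0.4813238  -0.11444546  0.5047807 ] [0.16160274 0.98685374 0.00155837 0.00135132] [369.3794909    0.         282.76897927]
3035
```

View pics/w0.png

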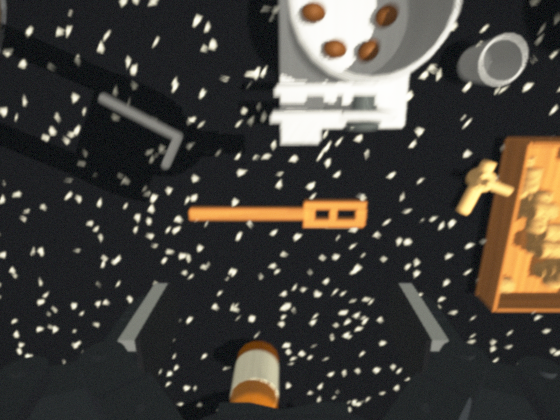

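The wrist view shows the paddle with its handle end at (190,214) and blade end at (367,214), the boss at (280–323, 123–145), and nutmegs at (313,12), (386,15), (333,48), (368,48).

Run:
```python
from h import *
w=ld('w0');P=pts(w)
def P2(n,v,u0,u1): print(n,[(u,P[v,u].round(4).tolist()) for u in range(u0,u1,4)])
# boss top patch
q=sel(P,w,.45,.53,-.185,-.145,.150,.166)
print('boss',len(q),np.percentile(q,[1,50,99],axis=0).round(4))
for z0,z1,y0,y1 in((.155,.175,-.165,-.13),(.135,.15,-.19,-.16)):
    q=sel(P,w,.45,.6,y0,y1,z0,z1)
    if len(q):print(z0,len(q),np.percentile(q,[1,50,99],axis=0).round(4))
q=sel(P,w,.3,.64,-.33,-.26,.008,.03); hsv=None
m=(P[...,0]>.3)&(P[...,0]<.65)&(P[...,1]>-.33)&(P[...,1]<-.25); f=w['frame'].astype(int); m&=(f[...,0]-f[...,2]>60)&(np.arange(420)[:,None]<270)
q=P[m]; print('paddle',len(q),np.percentile(q,[.5,50,99.5],axis=0).round(4)); h=q[q[:,0]<.49]; print(np.polyfit(h[:,0],h[:,1],1))
q=sel(P,w,.45,.65,-.13,.05,.158,.17); q=q[np.abs(np.hypot(q[:,0]-.553,q[:,1]+.043)-.068)<.006]; print('rim',circ(q),len(q))
q=sel(P,w,.5,.62,-.16,-.12,.158,.172); print('upright-',len(q),np.percentile(q,[2,50,98],axis=0).round(4),np.polyfit(q[:,0],q[:,1],1))
# rgb edges along boss
g=cv2.cvtColor(w['frame'],cv2.COLOR_RGB2GRAY); 
for v in(128,132,136,140): print(v,g[v,272:332:2].tolist())
for u in(290,300,310): print(u,g[80:150:2,u].tolist(),P[120:148:3,u].round(3).tolist())
```

```text
boss 912 [[ 0.4735 -0.1657  0.1566]
 [ 0.4963 -0.1555  0.1585]
 [ 0.5143 -0.145   0.1649]]
0.155 2117 [[ 0.4716 -0.1646  0.1555]
 [ 0.5076 -0.1443  0.1631]
 [ 0.5783 -0.1371  0.166 ]]
paddle 3406 [[ 0.3509 -0.3045 -0.0011]
 [ 0.5098 -0.2833  0.0137]
 [ 0.6037 -0.2667  0.0165]]
[-0.00129709 -0.28312444]
rim (array([ 0.55435266, -0.0443915 ]), np.float64(0.06714429290151705)) 2015
upright- 1279 [[ 0.501  -0.1574  0.1582]
 [ 0.5334 -0.1406  0.1638]
 [ 0.5779 -0.1201  0.1658]] [ 0.07636423 -0.17941123]
128 [34, 35, 29, 63, 176, 231, 249, 250, 250, 251, 252, 251, 250, 251, 252, 252, 252, 251, 251, 251, 251, 252, 252, 251, 247, 220, 202, 205, 204, 194]
132 [33, 32, 29, 53, 158, 233, 249, 250, 251, 252, 251, 250, 251, 252, 251, 251, 250, 251, 250, 251, 252, 251, 251, 246, 216, 116, 129, 224, 104, 37]
136 [31, 31, 30, 51, 153, 230, 250, 251, 251, 249, 250, 251, 251, 251, 251, 250, 251, 250, 251, 252, 251, 250, 251, 246, 212, 154, 208, 125, 37, 30]
140 [53, 130, 78, 50, 152, 232, 248, 248, 247, 248, 248, 248, 248, 248, 247, 245, 245, 248, 246, 247, 245, 247, 248, 239, 177, 86, 32, 36, 45, 107
[... 551 characters left out ...]
52, 251, 251, 251, 250, 247, 222, 159, 64, 33] [[0.498, -0.142, 0.166], [0.498, -0.145, 0.164], [0.498, -0.148, 0.16], [0.498, -0.151, 0.158], [0.498, -0.154, 0.159], [0.498, -0.156, 0.16], [0.498, -0.159, 0.158], [0.498, -0.162, 0.157], [0.498, -0.165, 0.158], [0.506, -0.192, 0.0]]
310 [142, 176, 225, 243, 251, 253, 248, 233, 200, 147, 143, 143, 143, 139, 141, 185, 225, 245, 252, 252, 252, 251, 251, 251, 251, 251, 251, 252, 252, 251, 247, 221, 161, 64, 28] [[0.507, -0.142, 0.165], [0.507, -0.145, 0.163], [0.507, -0.148, 0.158], [0.507, -0.151, 0.158], [0.507, -0.154, 0.158], [0.507, -0.156, 0.159], [0.507, -0.159, 0.159], [0.508, -0.162, 0.159], [0.508, -0.165, 0.159], [0.52, -0.192, -0.0]]
```

Run:
```python
from h import *
w=ld('w0');P=pts(w);g=cv2.cvtColor(w['frame'],cv2.COLOR_RGB2GRAY).astype(float)
K=w['camera_matrix'];Rm=R.from_quat(np.roll(w['rotation'],-1)).as_matrix();e=w['eye']
def at(u,v,z):
    d=Rm@np.array([(u-K[0,2])/K[0,0],(v-K[1,2])/K[1,1],1]); return e+d*(z-e[2])/d[2]
def cross(a,th):  # last idx where falls below th
    i=np.where((a[:-1]>=th)&(a[1:]<th))[0]; return i+(a[i]-th)/(a[i]-a[i+1]) if len(i) else np.array([])
print('base z',np.median(sel(P,w,.6,.63,-.15,-.05,.001,.03)[:,2]))
bz=np.median(sel(P,w,.6,.63,-.15,-.05,.003,.03)[:,2])
pp=[]
for u in range(330,404,3):
    c=cross(g[115:145,u],140)
    if len(c): pp.append(at(u,115+c[-1],bz))
pp=np.array(pp);k=np.polyfit(pp[:,0],pp[:,1],1);rs=pp[:,1]-np.polyval(k,pp[:,0]);pp=pp[abs(rs)<.0012];k=np.polyfit(pp[:,0],pp[:,1],1);print('-y edge yaw deg',np.degrees(k[0]),'y at x=.55',np.polyval(k,.55),len(pp))
pp=[]
for v in range(15,70,3):
    c=cross(g[v,255:300][::-1],140)
    if len(c): pp.append(at(299-c[0],v,bz))
pp=np.array(pp)
if len(pp)>4:
    k=np.polyfit(pp[:,1],pp[:,0],1);print('-x edge yaw',-np.degrees(k[0]),k,len(pp),(pp[:,0]-np.polyval(k,pp[:,1])).round(4))
# boss
pp=np.array([at(u,115+cross(g[115:155,u],140)[-1],.158) for u in range(284,318,3)]);k=np.polyfit(pp[:,0],pp[:,1],1);print('boss face',np.degrees(k[0]),pp.mean(0))
for v in(130,134,138):
    c=cross(g[v,260:300][::-1],140)[0]; c2=cross(g[v,300:335],180)[0]; a,b=at(299-c,v,.158),at(300+c2,v,.158);print('boss x',a[:2],b[:2],(a+b)[0]/2)
```

```text
base z 0.01867620303869874
-y edge yaw deg 2.6152442554258504 y at x=.55 -0.16770129982191934 5
-x edge yaw -9.145154079886872 [0.15961305 0.49937339] 19 [-0.0056 -0.0043 -0.0026 -0.0005  0.0013  0.0031  0.005   0.0069  0.0089
  0.0109 -0.0063 -0.0057 -0.0064 -0.0047 -0.0056 -0.0032  0.0133 -0.0012
 -0.0031]
boss face 1.2032073100191967 [ 0.49881112 -0.1653679   0.158     ]
boss x [ 0.4792796  -0.15200157] [ 0.5177665 -0.1518754] 0.4985230546688581
boss x [ 0.47938986 -0.15563706] [ 0.51738979 -0.15551335] 0.49838982714871927
boss x [ 0.47949769 -0.1592974 ] [ 0.51749901 -0.15917455] 0.4984983511417518
```

Run:
```python
from h import *
print(go(.457,.308,.22,167))
```

```text
([1.005, -0.0499, 0.2859], np.float64(-0.853))
```

{"op": "step_arm", "data": {
  "delta_pos": [
    [1,-0.05,0],
    [1,-0.05,0],
    [1,-0.05,0],
    [1,-0.05,0],
    [1,-0.05,0],
    [1,-0.05,0],
    [1,-0.05,0],
    [1,-0.05,0.28],
    [1,-0.05,0.28],
    [1,-0.05,0.28],
    [1,-0.05,0.28],
    [1,-0.05,0.28]
  ],
  "roll": [-0.85,-0.85,-0.85,-0.85,-0.85,-0.85,-0.85,-0.85,-0.85,-0.85,-0.85,-0.85]
}}

```text
t: 2.55
tcp_pos: [0.4521, 0.3024, 0.2172]
ee_rot: [-0.002, 0.115, 0.993, -0.001]
contact_force: [-0.3, -0.6, 0.1]
width: 0.0852
grasp_force: 0.0
```

```bash
cat >> h.py <<'E'
def tool(s=None):
    s=s or r.state(); return s['tcp_pos'],R.from_quat(np.roll(s['ee_rot'],-1)).as_matrix()
def atz(w,u,v,z):
    K=w['camera_matrix'];Rm=R.from_quat(np.roll(w['rotation'],-1)).as_matrix()
    d=Rm@np.array([(u-K[0,2])/K[0,0],(v-K[1,2])/K[1,1],1]); return w['eye']+d*(z-w['eye'][2])/d[2]
def proj(w,X):
    Rm=R.from_quat(np.roll(w['rotation'],-1)).as_matrix(); c=Rm.T@(np.array(X)-w['eye']); K=w['camera_matrix']; return (K@c/c[2])[:2]
E
python3 - <<'E'
from h import *
s=r.state();print(s['t'],s['tcp_pos'])
w=cam('wrist','w1.png')
f=w['frame'].astype(int)
P=pts(w);m=((P[...,2]>.007)&(P[...,2]<.02)&(np.abs(P[...,0]-.43)<.09)&(np.abs(P[...,1]-.3)<.08)).astype(np.uint8)
m=cv2.morphologyEx(m,cv2.MORPH_OPEN,np.ones((3,3)))
n,l,st,ce=cv2.connectedComponentsWithStats(m);i=1+st[1:,4].argmax();q=P[l==i]
print(st[i],q.min(0),q.max(0))
lg=q[q[:,0]<.455];k=np.polyfit(lg[:,0],lg[:,1],1);print('long',k,np.degrees(np.arctan(k[0])),'xmin',lg[:,0].min())
for x in(.39,.41,.43,.45):print(x,np.polyval(k,x),q[np.abs(q[:,0]-x)<.003][:,1].min(),q[np.abs(q[:,0]-x)<.003][:,1].max())
E
```

```text
2.55 [0.45206594 0.30242032 0.21715419]
[ 242   94   53  121 1907] [0.37839237 0.25453224 0.00714391] [0.49106135 0.32895631 0.01490769]
long [-0.22099128  0.40800277] -12.461581502042675 xmin 0.3783923664078277
0.39 0.32181616786270784 0.31607432255580675 0.3279592411521142
0.41 0.31739634221691293 0.3118548244198453 0.32344114933024876
0.43 0.312976516571118 0.3070354036581947 0.31895746903446776
0.45 0.3085566909253231 0.3023391814640901 0.3145117634498456
```

View pics/w1.png

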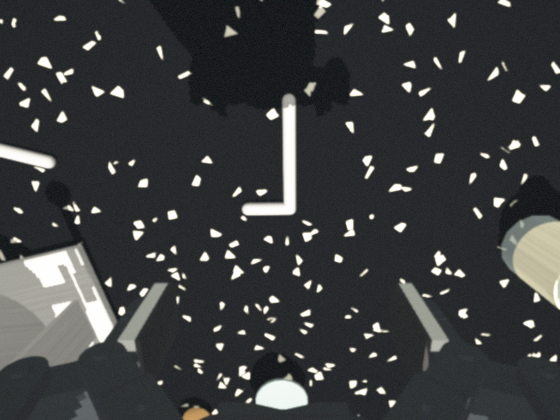

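Run:
```python
from h import *
s=r.state();print(s['t'],s['tcp_pos'])
print(go(.4626,.3058,.03,167.5),go(.4626,.3058,.003,167.5))
```

```text
2.6 [0.45267072 0.30159092 0.21839293]
([-0.0187, 0.0139, 0.3767], np.float64(-0.0084)) ([-0.0189, 0.014, 0.4307], np.float64(-0.0084))
```

{"op": "step_arm", "data": {
  "delta_pos": [
    [-0.019,0.014,0.37],
    [-0.019,0.014,0.37],
    [-0.019,0.014,0.37],
    [-0.019,0.014,0.37],
    [-0.019,0.014,0.37],
    [-0.019,0.014,0.37]
  ],
  "roll": [-0.008,-0.008,-0.008,-0.008,-0.008,-0.008]
}}

```text
t: 3.2
tcp_pos: [0.4658, 0.3044, 0.0373]
ee_rot: [-0.0, 0.111, 0.994, -0.0]
contact_force: [0.5, 0.2, 1.2]
width: 0.0855
grasp_force: 0.0
```

Run:
```python
from h import *
for i in range(3):
    s=r.state();print(s['t'],s['tcp_pos'])
print(go(.4626,.3058,.003,167.5))
```

```text
3.2 [0.46575614 0.30442539 0.03733183]
3.2 [0.46575614 0.30442539 0.03733183]
3.2 [0.46575614 0.30442539 0.03733183]
([0.0067, 0.0013, 0.0687], np.float64(-0.0024))
```

{"op": "step_arm", "data": {
  "delta_pos": [
    [0.004,0.001,0.066],
    [0.004,0.001,0.066],
    [0.004,0.001,0.066]
  ],
  "roll": [0,0,0]
}}

```text
t: 3.5
tcp_pos: [0.4641, 0.3061, 0.0054]
ee_rot: [0.001, 0.11, 0.994, 0.0]
contact_force: [-0.3, -0.1, 0.8]
width: 0.0854
grasp_force: 0.0
```

{"op": "step_arm", "data": {
  "delta_pos": [
    [0,0,0],
    [0,0,0],
    [0,0,0],
    [0,0,0],
    [0,0,0],
    [0,0,0],
    [0,0,0],
    [0,0,0]
  ],
  "roll": [0,0,0,0,0,0,0,0],
  "grip": 0
}}

```text
t: 4.3
tcp_pos: [0.4635, 0.306, 0.0036]
ee_rot: [0.0, 0.11, 0.994, 0.0]
contact_force: [-1.5, -0.5, 8.4]
width: 0.0091
grasp_force: 58.7
```

{"op": "step_arm", "data": {
  "delta_pos": [
    [0,0,0],
    [0,0,0],
    [0,0,0.005],
    [0,0,0.005]
  ],
  "roll": [0,0,0,0],
  "grip": 0.4
}}

```text
t: 4.7
tcp_pos: [0.4632, 0.3058, 0.0004]
ee_rot: [-0.0, 0.11, 0.994, -0.0]
contact_force: [-0.4, -0.3, 0.8]
width: 0.0342
grasp_force: 0.0
```

{"op": "step_arm", "data": {
  "delta_pos": [
    [0,0,0],
    [0,0,0],
    [0,0,0],
    [0,0,0],
    [0,0,0],
    [0,0,0]
  ],
  "roll": [0,0,0,0,0,0],
  "grip": 0
}}

```text
t: 5.3
tcp_pos: [0.4634, 0.3058, 0.0009]
ee_rot: [-0.0, 0.11, 0.994, -0.0]
contact_force: [-1.6, -1.2, 3.4]
width: 0.0093
grasp_force: 58.6
```

Run:
```python
from h import *
print(go(.48,0.05,.3,90),go(.497,-.14,.3,90))
```

```text
([-0.1447, -0.4919, -0.5983], np.float64(0.8591)) ([-0.2613, -0.8552, -0.5982], np.float64(0.8591))
```

{"op": "step_arm", "data": {
  "delta_pos": [
    [0,0,-0.1],
    [0,0,-0.2],
    [0,0,-0.3],
    [-0.05,-0.1,-0.4],
    [-0.145,-0.49,-0.58],
    [-0.145,-0.49,-0.6],
    [-0.145,-0.49,-0.6],
    [-0.145,-0.49,-0.6],
    [-0.26,-0.855,-0.6],
    [-0.26,-0.855,-0.6],
    [-0.26,-0.855,-0.6],
    [-0.26,-0.855,-0.6]
  ],
  "roll": [0,0,0.09,0.18,0.28,0.37,0.46,0.56,0.65,0.74,0.83,0.86]
}}

```text
t: 6.5
tcp_pos: [0.4935, -0.1073, 0.2977]
ee_rot: [0.0, 0.71, 0.705, 0.0]
contact_force: [2.0, -0.0, -0.7]
width: 0.0091
grasp_force: 59.1
```

Run:
```python
from h import *
s=r.state();print(s['t'],s['tcp_pos'],s['width'],s['contact_force'])
print(go(.497,-.276,.3,90))
```

```text
6.5 [ 0.49354562 -0.10732782  0.29773313] 0.00909234264933437 [ 1.96606684 -0.00371709 -0.71993372]
([-0.3373, 0.0093, -0.0045], np.float64(-0.0045))
```

{"op": "step_arm", "data": {
  "delta_pos": [
    [-0.3,0,0],
    [-0.3,0,0],
    [-0.3,0,0],
    [-0.3,0,0.18],
    [-0.3,0,0.18],
    [-0.3,0,0.18]
  ],
  "roll": [0,0,0,0,0,0]
}}

```text
t: 7.1
tcp_pos: [0.4906, -0.2541, 0.2029]
ee_rot: [-0.004, 0.708, 0.706, -0.001]
contact_force: [0.6, 0.7, -1.2]
width: 0.0091
grasp_force: 59.0
```

Run:
```python
from h import *
s=r.state();print(s['t'],s['tcp_pos'],s['width'],s['contact_force'])
w=cam('wrist','w2.png');P=pts(w)
cv2.imwrite('pics/w2c.png',cv2.resize(w['frame'][60:300,130:450],(800,600),interpolation=cv2.INTER_CUBIC)[:,:,::-1])
print(w['eye'])
```

```text
7.1 [ 0.49056854 -0.25411112  0.20285298] 0.009093062200149682 [ 0.61347107  0.6591009  -1.1978254 ]
[ 0.49184865 -0.172248    0.34621336]
```

View pics/w2c.png

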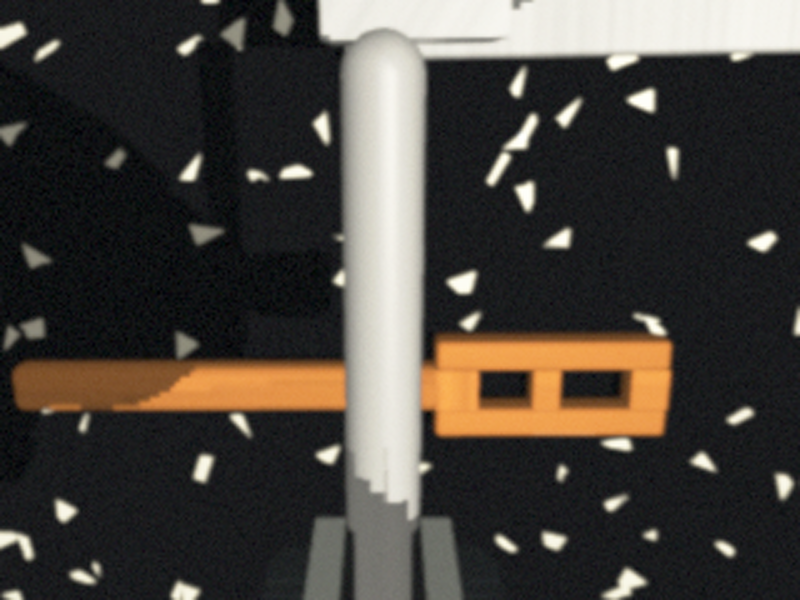

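The crop shows the pin held straight: tip at (384,30), fingers at (330–450,520), and the boss's outer edge at the top, about v=40, u=320–510.

```bash
cat > meas.py <<'E'
from h import *
def meas(w):
    P=pts(w);tp=r.state()['tcp_pos']; g=cv2.cvtColor(w['frame'],cv2.COLOR_RGB2GRAY).astype(float)
    m=(np.abs(P[...,0]-tp[0])<.02)&(P[...,1]>tp[1]+.02)&(P[...,1]<tp[1]+.1)&(np.abs(P[...,2]-tp[2]-.01)<.012)&(w['range_z']>0)
    q=P[m];rows=[]
    for y in np.arange(tp[1]+.025,tp[1]+.09,.008):
        k=q[np.abs(q[:,1]-y)<.004]
        if len(k)>20: rows.append([y,(np.percentile(k[:,0],3)+np.percentile(k[:,0],97))/2,np.percentile(k[:,2],90)-.006])
    rows=np.array(rows);fx=np.polyfit(rows[:,0],rows[:,1],1);fz=np.polyfit(rows[:,0],rows[:,2],1)
    print('pin axis x,z at tip',np.polyval(fx,q[:,1].max()),np.polyval(fz,q[:,1].max()),'tip y',q[:,1].max(),'slopes deg x,z',np.degrees(fx[0]),np.degrees(fz[0]),'tcp',tp)
    v=int(proj(w,[.497,-.158,.158])[1]);u0,u1=proj(w,[.479,-.158,.158])[0],proj(w,[.515,-.158,.158])[0]
    return P,g,v,u0,u1
E
python3 - <<'E'
from meas import *
w=ld('w2');P,g,v,u0,u1=meas(w);print(v,u0,u1)
for vv in(v-6,v-3,v,v+3): print(vv,g[vv,int(u0)-12:int(u1)+14:2].astype(int).tolist(), P[vv,int(u0)+6].round(4),P[vv,int(u1)-8].round(4))
print(g[v-25:v+20:2,int(u0)+6].tolist())
E
```

```text
pin axis x,z at tip 0.49104581718720786 0.20840441250359118 tip y -0.16639771140977017 slopes deg x,z 0.16852447041164087 -0.3819250695909867 tcp [ 0.49219637 -0.25464778  0.20581502]
56 257.68904459442393 334.084854476309
50 [12, 11, 19, 18, 13, 19, 160, 232, 234, 236, 233, 235, 236, 238, 239, 240, 241, 239, 237, 235, 235, 238, 239, 239, 240, 240, 238, 238, 239, 238, 237, 238, 238, 239, 238, 240, 241, 243, 243, 242, 240, 240, 241, 240, 237, 157, 94, 92, 93, 94, 95, 93] [ 0.4816 -0.1551  0.1587] [ 0.5111 -0.1551  0.1577]
53 [15, 12, 9, 15, 9, 18, 159, 233, 236, 235, 234, 236, 236, 240, 240, 239, 239, 237, 235, 235, 237, 239, 238, 239, 239, 239, 238, 238, 239, 237, 238, 240, 238, 238, 239, 241, 242, 242, 242, 241, 241, 241, 239, 242, 240, 189, 112, 100, 138, 145, 146, 147] [ 0.4816 -0.1564  0.159 ] [ 0.5111 -0.1564  0.1586]
56 [16, 21, 20, 22, 15, 22, 147, 233, 234, 233, 236, 237, 239, 240, 239, 239, 237, 233, 235, 238, 238, 237, 239, 240, 238, 238, 238, 238, 237, 238, 241, 240, 237, 240, 241, 243, 243, 242, 241, 241, 241, 238, 242, 242, 238, 163, 125, 125, 153, 211, 237, 236] [ 0.4816 -0.1577  0.1592] [ 0.5113 -0.1576  0.1573]
59 [23, 14, 21, 11, 11, 14, 135, 231, 234, 236, 237, 239, 239, 239, 238, 237, 235, 233, 238, 239, 238, 238, 240, 239, 238, 239, 239, 238, 237, 239, 239, 237, 239, 241, 242, 243, 242, 240, 243, 240, 239, 241, 241, 243, 238, 157, 123, 130, 132, 206, 234, 237] [ 0.4815 -0.159   0.1585] [ 0.5111 -0.1591  0.1588]
[231.0, 232.0, 234.0, 232.0, 231.0, 232.0, 233.0, 235.0, 235.0, 236.0, 235.0, 235.0, 234.0, 235.0, 236.0, 236.0, 237.0, 238.0, 239.0, 239.0, 239.0, 238.0, 217.0]
```

Run:
```python
from meas import *
w=ld('w2');g=cv2.cvtColor(w['frame'],cv2.COLOR_RGB2GRAY).astype(float)
def fall(a,th):
    i=np.where((a[:-1]>=th)&(a[1:]<th))[0]; return i[0]+(a[i[0]]-th)/(a[i[0]]-a[i[0]+1]) if len(i) else np.nan
e=[(u,60+fall(g[60:95,u],190)) for u in list(range(259,268,2))+list(range(304,333,2))]
print([(u,round(v,1)) for u,v in e]); X=np.array([atz(w,u,v,.158) for u,v in e if v==v]);print(X[[0,-1]],np.degrees(np.polyfit(X[:,0],X[:,1],1)[0]))
# base edge right part
e=[(u,60+fall(g[60:110,u],130)) for u in range(345,440,5)];X=np.array([atz(w,u,v,.012) for u,v in e if v==v]);print([round(v,1) for u,v in e],np.degrees(np.polyfit(X[:,0],X[:,1],1)[0]),X.mean(0))
```

```text
[(259, np.float64(73.3)), (261, np.float64(74.0)), (263, np.float64(75.4)), (265, np.float64(75.4)), (267, np.float64(75.3)), (304, np.float64(74.9)), (306, np.float64(74.8)), (308, np.float64(74.6)), (310, np.float64(74.6)), (312, np.float64(74.6)), (314, np.float64(74.5)), (316, np.float64(74.5)), (318, np.float64(74.5)), (320, np.float64(74.5)), (322, np.float64(74.5)), (324, np.float64(74.5)), (326, np.float64(74.5)), (328, np.float64(74.6)), (330, np.float64(81.5)), (332, np.float64(81.4))]
[[ 0.47945462 -0.16526048  0.158     ]
 [ 0.51445475 -0.16898566  0.158     ]] -1.6623509496528346
[np.float64(82.2), np.float64(82.1), np.float64(81.9), np.float64(81.8), np.float64(81.7), np.float64(81.7), np.float64(87.6), np.float64(85.8), np.float64(82.8), np.float64(81.4), np.float64(81.4), np.float64(81.2), np.float64(81.1), np.float64(80.9), np.float64(80.8), np.float64(80.7), np.float64(83.8), np.float64(81.5), np.float64(80.6)] 0.8218656025549788 [ 0.58142955 -0.16718026  0.012     ]
```

{"op": "step_arm", "data": {
  "delta_pos": [
    [-0.06,0.015,0],
    [-0.06,0.015,0.07],
    [-0.06,0.015,0.137],
    [-0.06,0.015,0.137],
    [-0.06,0.015,0.137],
    [-0.06,0.015,0.137]
  ],
  "roll": [-0.011,-0.011,-0.011,-0.011,-0.011,-0.011]
}}

```text
t: 7.75
tcp_pos: [0.5025, -0.2859, 0.1415]
ee_rot: [0.002, 0.701, 0.713, 0.0]
contact_force: [-0.2, 0.4, -0.4]
width: 0.0091
grasp_force: 59.0
```

```bash
cat >> meas.py <<'E'
def boss(w):
    g=cv2.cvtColor(w['frame'],cv2.COLOR_RGB2GRAY).astype(float)
    for y in(-.150,-.156,-.161):
        u,v=proj(w,[.497,y,.158]);u=int(u);v=int(round(v))
        if v<1: continue
        row=g[v]; a=u
        while row[a]>150 and a>1:a-=1
        b=u
        while row[b]>180 and b<558:b+=1
        L=atz(w,a+(150-row[a])/(row[a+1]-row[a]),v,.158);Rr=atz(w,b-(180-row[b])/(row[b-1]-row[b]),v,.158)
        print('boss',v,a,b,L[0].round(4),Rr[0].round(4),'mid',((L+Rr)[0]/2).round(4),'y',L[1].round(4))
E
python3 - <<'E'
from meas import *
for i in (3,4):
    w=cam('wrist',f'w{i}.png');P,g,v,u0,u1=meas(w);boss(w)
E
```

```text
pin axis x,z at tip 0.5013250387845579 0.14647888619732255 tip y -0.19813397927124932 slopes deg x,z -0.8694790187580332 -0.8547711681792519 tcp [ 0.50243274 -0.28587422  0.14136322]
pin axis x,z at tip 0.5011896481480009 0.14620550734736776 tip y -0.19816809360530296 slopes deg x,z -0.9369503515041885 -0.9819444284653438 tcp [ 0.50224856 -0.28581975  0.14108144]
```

{"op": "step_arm", "data": {
  "delta_pos": [
    [0,-0.008,-0.12],
    [0,-0.008,-0.12],
    [0.03,-0.008,-0.12],
    [0.03,-0.008,-0.12],
    [0.03,-0.008,-0.12],
    [0.03,-0.008,-0.12]
  ],
  "roll": [0,0,0,0,0,0]
}}

```text
t: 8.45
tcp_pos: [0.4966, -0.2701, 0.1982]
ee_rot: [-0.001, 0.701, 0.713, -0.0]
contact_force: [1.0, -0.1, -1.3]
width: 0.0091
grasp_force: 59.1
```

Run:
```python
from meas import *
for i in (5,6):
    w=cam('wrist',f'w{i}.png');P,g,v,u0,u1=meas(w);boss(w)
q=sel(P,w,.483,.511,-.163,-.15,.15,.17);print('boss top z',np.median(q[:,2]))
```

```text
pin axis x,z at tip 0.49534857918583963 0.2034171469614126 tip y -0.1823421855642411 slopes deg x,z -0.8933344275452448 -0.6094056235422504 tcp [ 0.49660981 -0.27023862  0.19824422]
boss 12 245 328 0.4785 0.5148 mid 0.4966 y -0.1564
boss 24 245 328 0.4786 0.515 mid 0.4968 y -0.1612
pin axis x,z at tip 0.49540045480125805 0.20332479481984053 tip y -0.18251230656972017 slopes deg x,z -0.8939071192639411 -0.8138967943083542 tcp [ 0.49663246 -0.27033279  0.1982612 ]
boss 11 245 328 0.4785 0.5149 mid 0.4967 y -0.1562
boss 24 245 327 0.4785 0.5149 mid 0.4967 y -0.1614
boss top z 0.15847829907793873
```

{"op": "step_arm", "data": {
  "delta_pos": [
    [0,0.003,0.1],
    [0,0.003,0.126],
    [0,0.003,0.126],
    [0,0.003,0.126],
    [0,0.003,0.126]
  ],
  "roll": [0,0,0,0,0]
}}

```text
t: 9.05
tcp_pos: [0.4991, -0.2709, 0.1373]
ee_rot: [0.001, 0.701, 0.713, 0.0]
contact_force: [0.1, -0.3, -1.4]
width: 0.0096
grasp_force: 59.0
```

Run:
```python
from meas import *
w=cam('wrist','w7.png');meas(w);print(go(.498,-.270,.1354,90.9))
```

```text
pin axis x,z at tip 0.4978653144276547 0.1422885974865605 tip y -0.18317883253789333 slopes deg x,z -0.8269832307094173 -0.7590749054402105 tcp [ 0.49904711 -0.27087954  0.13729302]
([0.0018, -0.0021, 0.0038], np.float64(0.0001))
```

{"op": "step_arm", "data": {
  "delta_pos": [
    [0,-0.002,0.0035],
    [0,-0.002,0.0035],
    [0.01,-0.002,0.0035],
    [0.02,-0.002,0.0035],
    [0.03,-0.002,0.0035],
    [0.038,-0.002,0.0035],
    [0.046,-0.002,0.0035],
    [0.054,-0.002,0.0035],
    [0.062,-0.002,0.0035],
    [0.07,-0.002,0.0035]
  ],
  "roll": [0,0,0,0,0,0,0,0,0,0]
}}

```text
t: 10.1
tcp_pos: [0.4967, -0.2351, 0.1341]
ee_rot: [-0.0, 0.701, 0.713, -0.0]
contact_force: [0.3, 0.5, -1.8]
width: 0.0093
grasp_force: 59.0
```

{"op": "step_arm", "data": {
  "delta_pos": [
    [0.01,0,0],
    [0.02,0,0],
    [0.03,0,0],
    [0.04,0,0],
    [0.05,0,0],
    [0.058,0,0],
    [0.066,0,0],
    [0.066,0,0]
  ],
  "roll": [0,0,0,0,0,0,0,0]
}}

```text
t: 10.9
tcp_pos: [0.4962, -0.2019, 0.1342]
ee_rot: [-0.0, 0.701, 0.713, -0.0]
contact_force: [1.0, -0.1, -1.2]
width: 0.0092
grasp_force: 59.0
```

{"op": "step_arm", "data": {
  "delta_pos": [
    [0.008,0,0],
    [0.016,0,0],
    [0.024,0,0],
    [0.03,0,0],
    [0.03,0,0]
  ],
  "roll": [0,0,0,0,0]
}}

```text
t: 11.4
tcp_pos: [0.4959, -0.187, 0.1342]
ee_rot: [-0.0, 0.701, 0.713, -0.0]
contact_force: [-0.2, -0.3, -1.9]
width: 0.0097
grasp_force: 59.0
```

Run:
```python
from h import *
s=r.state();print(s['tcp_pos'],s['contact_force'])
a=cam('scene','s1.png')
cv2.imwrite('pics/s1c.png',cv2.resize(a['frame'][150:270,170:330],(800,600),interpolation=cv2.INTER_CUBIC)[:,:,::-1])
```

```text
[ 0.49594897 -0.18698156  0.1341601 ] [-0.1799531  -0.28339471 -1.88569226]
```

View pics/s1c.png

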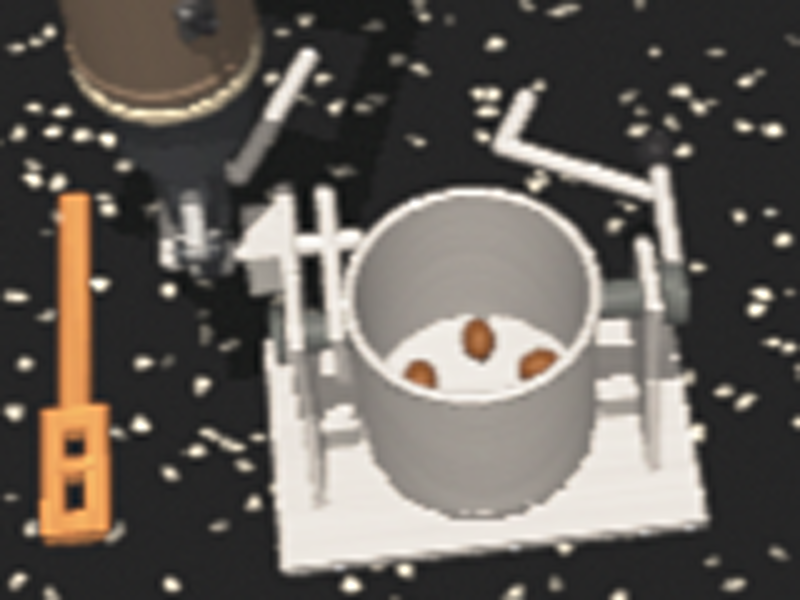

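The crop shows the pin running from the boss (250,250) through the ear and the lug (330,240), with its tip at about (360,240) beyond the lug. I'll release it.

{"op": "step_arm", "data": {
  "delta_pos": [
    [0,0,0],
    [0,0,0],
    [0,0,0],
    [0,0,0],
    [0,0,0],
    [0,0,0],
    [0,0,0],
    [0,0,-0.03],
    [0,0,-0.1],
    [0,0,-0.2],
    [0,0,-0.3],
    [0,0,-0.3]
  ],
  "roll": [0,0,0,0,0,0,0,0,0,0,0,0],
  "grip": 1
}}

```text
t: 12.65
tcp_pos: [0.4989, -0.1887, 0.2906]
ee_rot: [0.005, 0.701, 0.713, 0.002]
contact_force: [1.1, -0.5, -1.6]
width: 0.0856
grasp_force: 0.0
```

Run:
```python
from h import *
s=r.state();print(s['tcp_pos'],s['contact_force'],s['joint_pos'])
w=cam('wrist','w8.png');P=pts(w)
# pin outside boss
q=sel(P,w,.42,.52,-.26,-.167,.05,.16);print(len(q),q.min(0),q.max(0))
n=sel(P,w,.487,.507,-.115,-.09,.13,.155);print('beyond lug',len(n),n.min(0) if len(n) else '',n.max(0) if len(n) else '')
cv2.imwrite('pics/w8c.png',cv2.resize(w['frame'],(800,600))[:,:,::-1])
for b in((-.33,-.25),):
    m=(P[...,0]>.3)&(P[...,0]<.65)&(P[...,1]>b[0])&(P[...,1]<b[1]); f=w['frame'].astype(int); m&=(f[...,0]-f[...,2]>60)&(P[...,2]<.02)
    q=P[m];print('paddle',np.percentile(q,[.5,50,99.5],axis=0).round(4)); h=q[(q[:,0]<.48)]; print(np.polyfit(h[:,0],h[:,1],1),np.polyval(np.polyfit(h[:,0],h[:,1],1),.375))
```

```text
[ 0.49885021 -0.18865166  0.29057037] [ 1.06189155 -0.4723139  -1.59906102] [-4.18369603e-01  2.51725705e-01  1.79683043e+00 -3.79112134e-05
  1.08321249e+00 -4.34299747e-01]
940 [ 0.47602711 -0.21513771  0.0935841 ] [ 0.50190155 -0.16952139  0.14556099]
beyond lug 308 [ 0.49063913 -0.11499237  0.1311568 ] [ 0.50685485 -0.10125889  0.15471578]
paddle [[ 3.500e-01 -3.047e-01 -4.000e-04]
 [ 5.087e-01 -2.843e-01  1.390e-02]
 [ 5.974e-01 -2.671e-01  1.620e-02]]
[ 0.00618457 -0.28707536] -0.2847561450663888
```

Run:
```python
from h import *
print(go(.375,-.2847,.29,0.3),go(.375,-.2847,.03,0.3))
```

```text
([-0.1893, -0.2483, -0.0059], np.float64(1.0068)) ([-0.1879, -0.2513, 0.514], np.float64(1.0068))
```

{"op": "step_arm", "data": {
  "delta_pos": [
    [-0.188,-0.25,0],
    [-0.188,-0.25,0],
    [-0.188,-0.25,0],
    [-0.188,-0.25,0],
    [-0.188,-0.25,0],
    [-0.188,-0.25,0.05],
    [-0.188,-0.25,0.13],
    [-0.188,-0.25,0.21],
    [-0.188,-0.25,0.3],
    [-0.188,-0.25,0.38],
    [-0.188,-0.25,0.45],
    [-0.188,-0.25,0.45]
  ],
  "roll": [1,1,1,1,1,1,1,1,1,1,1,1]
}}

```text
t: 13.9
tcp_pos: [0.3697, -0.281, 0.0551]
ee_rot: [-0.003, 1.0, 0.007, -0.003]
contact_force: [0.2, -0.4, -0.3]
width: 0.0856
grasp_force: 0.0
```

Run:
```python
from h import *
w=cam('wrist','w9.png');P=pts(w);f=w['frame'].astype(int)
m=(P[...,0]>.3)&(P[...,0]<.65)&(P[...,1]>-.33)&(P[...,1]<-.25)&(f[...,0]-f[...,2]>60)&(P[...,2]<.02)&(P[...,2]>.008)
q=P[m];print('paddle',np.percentile(q,[.5,50,99.5],axis=0).round(4))
for x in(.36,.38,.4,.42): k=q[np.abs(q[:,0]-x)<.003]; print(x,np.percentile(k[:,1],[2,98]).round(4) if len(k) else None)
s=r.state();print(s['t'],s['tcp_pos'],go(.375,-.2847,.003,0.3))
```

```text
paddle [[ 0.35   -0.2956  0.01  ]
 [ 0.4315 -0.2866  0.0141]
 [ 0.488  -0.2778  0.016 ]]
0.36 [-0.2952 -0.2779]
0.38 [-0.2956 -0.2783]
0.4 [-0.2953 -0.2781]
0.42 [-0.2955 -0.2778]
13.95 [ 0.37074752 -0.2818546   0.05730645] ([0.0089, 0.0063, 0.1086], np.float64(0.0079))
```

{"op": "step_arm", "data": {
  "delta_pos": [
    [0.005,0.009,0.06],
    [0.005,0.009,0.105],
    [0.005,0.009,0.105],
    [0.005,0.009,0.105]
  ],
  "roll": [0.008,0.008,0.008,0.008]
}}

```text
t: 14.35
tcp_pos: [0.3754, -0.2881, 0.008]
ee_rot: [0.0, 1.0, 0.002, 0.0]
contact_force: [0.4, -0.2, 0.1]
width: 0.085
grasp_force: 0.0
```

{"op": "step_arm", "data": {
  "delta_pos": [
    [0,0,0],
    [0,0,0],
    [0,0,0],
    [0,0,0],
    [0,0,0],
    [0,0,0],
    [0,0,0],
    [0,0,0]
  ],
  "roll": [0,0,0,0,0,0,0,0],
  "grip": 0
}}

```text
t: 15.15
tcp_pos: [0.3753, -0.288, 0.0072]
ee_rot: [0.0, 1.0, 0.002, 0.0]
contact_force: [-2.4, 0.4, 16.4]
width: 0.0159
grasp_force: 58.4
```

{"op": "step_arm", "data": {
  "delta_pos": [
    [0,0,-0.05],
    [0,0,-0.1],
    [0,0,-0.18],
    [0,0,-0.26],
    [0,0,-0.34],
    [0,0,-0.42],
    [0,0,-0.5],
    [0,0,-0.58],
    [0,0,-0.66],
    [0,0,-0.7],
    [0,0,-0.7],
    [0,0,-0.7]
  ],
  "roll": [0,0,0,0,0,0,0,0,0,0,0,0]
}}

```text
t: 16.35
tcp_pos: [0.3748, -0.2876, 0.3563]
ee_rot: [-0.0, 1.0, 0.002, -0.0]
contact_force: [0.3, -0.0, -1.4]
width: 0.0158
grasp_force: 59.6
```

```bash
cat >> h.py <<'E'
def pad(n,f,x=None):
    "orange paddle points near tool from camera n"
    c=cam(n,f);P=pts(c);g=c['frame'].astype(int);tp=r.state()['tcp_pos']
    m=(g[...,0]-g[...,2]>70)&(g[...,0]>110)&(c['range_z']>0)&(np.linalg.norm(P-tp,axis=-1)<.30)&(P[...,2]>.03)
    m=cv2.morphologyEx(m.astype(np.uint8),cv2.MORPH_OPEN,np.ones((2,2)))>0
    q=P[m]; 
    if len(q)<20: print('few',len(q)); return q
    mu=q.mean(0);d=np.linalg.svd(q-mu,full_matrices=False)[2][0]; d=d*(-1 if d[2]>0 else 1); t=(q-mu)@d
    print(n,len(q),'dir',d.round(3),'deg from down',np.degrees(np.arccos(-d[2])).round(1),'ends',(mu+d*np.percentile(t,1)).round(4),(mu+d*np.percentile(t,99)).round(4),'tcp',tp.round(4))
    return q
E
python3 - <<'E'
from h import *
q=pad('side','d2.png');q=pad('scene','s2.png');q=pad('wrist','w10.png')
s=r.state();print(s['t'],s['width'],s['grasp_force'],s['moment'])
E
```

```text
side 576 dir [ 0.084 -0.83  -0.552] deg from down 56.5 ends [ 0.4865 -0.2635  0.3689] [ 0.5423 -0.815   0.002 ] tcp [ 0.3746 -0.2874  0.3556]
scene 826 dir [-0.67  -0.193 -0.717] deg from down 44.2 ends [ 0.5553 -0.2793  0.3977] [ 0.136  -0.4    -0.0514] tcp [ 0.3745 -0.2874  0.3554]
wrist 15678 dir [-0.396 -0.078 -0.915] deg from down 23.8 ends [ 0.4376 -0.2854  0.3813] [ 0.2945 -0.3136  0.0505] tcp [ 0.3746 -0.2874  0.3554]
16.5 0.015874433202685605 59.626439809799194 [-0.07648066  0.10295463 -0.00986268]
```

The paddle stays horizontal in the grip; it doesn't swing. I'll put it back down and regrip it nearer the middle. Then it can be tipped over the pot's far rim in a controlled way.

{"op": "step_arm", "data": {
  "delta_pos": [
    [0,0,0.1],
    [0,0,0.2],
    [0,0,0.3],
    [0,0,0.4],
    [0,0,0.5],
    [0,0,0.6],
    [0,0,0.66],
    [0,0,0.69],
    [0,0,0.695],
    [0,0,0.695]
  ],
  "roll": [0,0,0,0,0,0,0,0,0,0]
}}

```text
t: 17.5
tcp_pos: [0.3745, -0.2874, 0.0086]
ee_rot: [-0.001, 1.0, 0.002, -0.001]
contact_force: [-0.3, -0.4, 0.1]
width: 0.0159
grasp_force: 63.9
```

{"op": "step_arm", "data": {
  "delta_pos": [
    [0,0,0],
    [0,0,0],
    [0,0,0],
    [0.05,0,0],
    [0.1,0,0.008],
    [0.1,0,0.008],
    [0.1,0,0.008]
  ],
  "roll": [0,0,0,0,0,0,0],
  "grip": 0.5
}}

```text
t: 18.2
tcp_pos: [0.4253, -0.2876, 0.0055]
ee_rot: [0.0, 1.0, 0.002, 0.0]
contact_force: [-0.4, 0.1, -0.4]
width: 0.0427
grasp_force: 0.0
```

Run:
```python
from h import *
w=cam('wrist','w11.png');P=pts(w);f=w['frame'].astype(int)
m=(P[...,0]>.3)&(P[...,0]<.65)&(P[...,1]>-.33)&(P[...,1]<-.25)&(f[...,0]-f[...,2]>60)&(P[...,2]<.02)&(P[...,2]>.008)
q=P[m];print('paddle',np.percentile(q,[.5,50,99.5],axis=0).round(4))
for x in(.42,.44,.46,.48,.5): k=q[np.abs(q[:,0]-x)<.003]; print(x,np.percentile(k[:,1],[2,98]).round(4) if len(k) else None)
s=r.state();print(s['t'],s['tcp_pos'],s['width'],s['contact_force'])
c=ld('s1');P=pts(c)
```

```text
paddle [[ 0.3676 -0.3055  0.0102]
 [ 0.4874 -0.2872  0.0142]
 [ 0.534  -0.2687  0.016 ]]
0.42 [-0.296  -0.2785]
0.44 [-0.2956 -0.2786]
0.46 [-0.2956 -0.2786]
0.48 [-0.2955 -0.2787]
0.5 [-0.2957 -0.2787]
18.25 [ 0.42461983 -0.28738194  0.00538788] 0.04289858593006843 [-0.83004452 -0.12817414 -0.36430064]
```

{"op": "step_arm", "data": {
  "delta_pos": [
    [0,0,0.004],
    [0,0,0.004],
    [0,0,0.004],
    [0,0,0.004],
    [0,0,0.004],
    [0,0,0.004]
  ],
  "roll": [0,0,0,0,0,0],
  "grip": 0
}}

```text
t: 18.85
tcp_pos: [0.4243, -0.2875, 0.0033]
ee_rot: [-0.0, 1.0, 0.001, -0.0]
contact_force: [-2.6, 0.9, 5.5]
width: 0.016
grasp_force: 59.1
```

Run:
```python
from h import *
s=r.state();print(s['t'],s['tcp_pos'],s['width'],s['contact_force'],s['grasp_force'])
print(go(.6725,-.20,.3,90),go(.6725,-.0435,.3,180))
```

```text
18.85 [ 0.42432026 -0.28753691  0.00328482] 0.0160387017686745 [-2.56687945  0.9227459   5.5035633 ] 59.056522250175476
([0.4965, -0.1739, -0.5937], np.float64(-0.9982)) ([0.4974, -0.4869, -0.5935], np.float64(-1.9982))
```

{"op": "step_arm", "data": {
  "delta_pos": [
    [0,0,-0.1],
    [0,0,-0.2],
    [0,0,-0.3],
    [0,0,-0.4],
    [0.05,0,-0.5],
    [0.12,-0.03,-0.59],
    [0.2,-0.06,-0.59],
    [0.28,-0.1,-0.59],
    [0.36,-0.14,-0.59],
    [0.44,-0.17,-0.59],
    [0.5,-0.174,-0.59],
    [0.5,-0.174,-0.59]
  ],
  "roll": [0,0,-0.05,-0.14,-0.23,-0.32,-0.41,-0.5,-0.59,-0.68,-0.77,-0.86]
}}

```text
t: 20.05
tcp_pos: [0.6774, -0.1988, 0.2969]
ee_rot: [-0.0, 0.777, 0.629, 0.0]
contact_force: [-1.5, -0.2, -1.8]
width: 0.016
grasp_force: 59.1
```

Run:
```python
from h import *
s=r.state();print(s['t'],s['tcp_pos'],s['joint_pos'])
print(go(.6725,-.0435,.3,179.5),go(.6725,-.0435,.25,179.5))
```

```text
20.05 [ 0.67738783 -0.1988327   0.29687613] [-3.28651900e-01  5.12081365e-01  1.37506341e+00  4.18518874e-04
  1.25457162e+00 -1.19581627e-01]
([0.3019, -0.0741, -0.0061], np.float64(-1.1276)) ([0.3018, -0.0741, 0.0939], np.float64(-1.1276))
```

{"op": "step_arm", "data": {
  "delta_pos": [
    [0.08,-0.02,0],
    [0.16,-0.04,0],
    [0.24,-0.06,0],
    [0.3,-0.074,0],
    [0.3,-0.074,0],
    [0.3,-0.074,0],
    [0.3,-0.074,0],
    [0.3,-0.074,0],
    [0.3,-0.074,0],
    [0.3,-0.074,0],
    [0.3,-0.074,0]
  ],
  "roll": [-0.09,-0.18,-0.27,-0.36,-0.45,-0.54,-0.63,-0.72,-0.81,-0.9,-1.0]
}}

```text
t: 21.15
tcp_pos: [0.6703, -0.0458, 0.2977]
ee_rot: [-0.0, 0.109, 0.994, -0.0]
contact_force: [0.2, 0.7, -0.6]
width: 0.0162
grasp_force: 59.1
```

Run:
```python
from h import *
s=r.state();print(s['t'],s['tcp_pos'],s['joint_pos'],s['moment'])
print(go(.6725,-.0435,.22,179.5))
```

```text
21.15 [ 0.67027395 -0.0457694   0.29772755] [-1.13283556e-01  4.59300712e-01  1.46168047e+00 -2.09365637e-05
  1.22155295e+00 -1.46578252e+00] [-0.03902661 -0.07146365  0.04553073]
([-0.0035, 0.0054, 0.1555], np.float64(-0.1334))
```

{"op": "step_arm", "data": {
  "delta_pos": [
    [-0.004,0.005,0.05],
    [-0.004,0.005,0.1],
    [-0.004,0.005,0.155],
    [-0.004,0.005,0.155],
    [-0.004,0.005,0.155]
  ],
  "roll": [-0.07,-0.133,-0.133,-0.133,-0.133]
}}

```text
t: 21.65
tcp_pos: [0.6731, -0.0436, 0.2208]
ee_rot: [-0.001, 0.008, 1.0, 0.0]
contact_force: [-0.4, 0.5, -0.6]
width: 0.0162
grasp_force: 59.1
```

Run:
```python
from h import *
s=r.state();print(s['t'],s['tcp_pos'])
for n,f in(('wrist','w12.png'),('side','d3.png'),('scene','s3.png')):
    c=cam(n,f);P=pts(c);g=c['frame'].astype(int)
    m=(g[...,0]-g[...,2]>60)&(g[...,0]>100)&(P[...,2]>.17)&(P[...,2]<.30)&(P[...,0]>.45)&(P[...,0]<.8)&(abs(P[...,1]+.045)<.05)
    q=P[m]
    if len(q)>20:
        k=np.polyfit(q[:,0],q[:,2],1);print(n,len(q),np.percentile(q,[1,50,99],axis=0).round(4).tolist(),'pitch',np.degrees(np.arctan(k[0])).round(2),np.polyfit(q[:,0],q[:,1],1).round(4))
```

```text
21.65 [ 0.67305931 -0.04363278  0.22080686]
wrist 22028 [[0.5657, -0.0598, 0.2289], [0.6112, -0.0429, 0.2317], [0.7273, -0.0242, 0.2333]] pitch 0.26 [-0.0174 -0.0319]
side 653 [[0.499, -0.0591, 0.2182], [0.5791, -0.0383, 0.2304], [0.7434, -0.0204, 0.2364]] pitch 0.39 [-0.0141 -0.0307]
scene 255 [[0.6456, -0.0539, 0.2261], [0.7039, -0.0451, 0.2329], [0.7518, -0.0365, 0.2412]] pitch -0.99 [-0.0235 -0.0285]
```

{"op": "step_arm", "data": {
  "delta_pos": [
    [0,0,0.04],
    [0,0,0.08],
    [0,0,0.103],
    [0,0,0.103],
    [0,0,0.103]
  ],
  "roll": [0,0,0,0,0]
}}

```text
t: 22.3
tcp_pos: [0.6739, -0.0435, 0.1701]
ee_rot: [0.0, 0.007, 1.0, -0.0]
contact_force: [0.0, 0.2, -0.6]
width: 0.0164
grasp_force: 59.1
```

{"op": "step_arm", "data": {
  "delta_pos": [
    [0,0,0],
    [0,0,0],
    [0,0,0],
    [0,0,0],
    [0,0,0]
  ],
  "roll": [0,0,0,0,0],
  "grip": 0.35
}}

```text
t: 22.8
tcp_pos: [0.6734, -0.0434, 0.1693]
ee_rot: [0.0, 0.007, 1.0, -0.0]
contact_force: [-0.3, -0.9, -0.2]
width: 0.0299
grasp_force: 0.0
```

```bash
cat > pl.py <<'E'
from h import *
def pl(n,f,zmin=.06):
    c=cam(n,f);P=pts(c);g=c['frame'].astype(int)
    m=(g[...,0]-g[...,2]>80)&(g[...,0]>130)&(g[...,1]>70)&(P[...,2]>zmin)&(P[...,2]<.34)&(P[...,0]>.44)&(P[...,0]<.82)&(abs(P[...,1]+.045)<.09)
    k=cv2.connectedComponentsWithStats(m.astype(np.uint8)); 
    q=P[m]
    if len(q)<20: print(n,'few',len(q)); return q
    mu=np.median(q,0)
    for _ in range(3):
        d=np.linalg.svd(q-q.mean(0),full_matrices=False)[2][0];d*=-np.sign(d[2]) or 1;e=q-q.mean(0);t=e@d;rr=np.linalg.norm(e-np.outer(t,d),axis=1);q=q[rr<.03]
    t=(q-q.mean(0))@d
    print(n,len(q),'dir',d.round(3),'off-vert',np.degrees(np.arccos(abs(d[2]))).round(1),'hi',(q.mean(0)+d*np.percentile(t,1)).round(3),'lo',(q.mean(0)+d*np.percentile(t,99)).round(3)); return q
E
python3 - <<'E'
from pl import *
s=r.state();print(s['t'],s['tcp_pos'],s['width'],s['contact_force'])
for n in('wrist','side','scene'): pl(n,f'p1{n}.png')
E
```

```text
22.8 [ 0.67341478 -0.04341172  0.16929898] 0.029850442231947924 [-0.32419373 -0.8812028  -0.16267268]
wrist 16917 dir [-0.718  0.038 -0.695] off-vert 46.0 hi [ 0.673 -0.047  0.233] lo [ 0.554 -0.04   0.117]
side 323 dir [-0.732 -0.015 -0.681] off-vert 47.1 hi [ 0.693 -0.038  0.248] lo [ 0.535 -0.041  0.101]
scene 35 dir [-0.492  0.086 -0.866] off-vert 30.0 hi [ 0.699 -0.047  0.251] lo [ 0.62  -0.033  0.112]
```

Run:
```python
from pl import *
for i in range(2): pl('wrist',f'p2{i}.png')
pl('side','p2side.png'); c=ld('p2side'); a=cv2.resize(c['frame'][130:280,220:420],(800,600),interpolation=cv2.INTER_CUBIC);cv2.imwrite('pics/p2c.png',a[:,:,::-1])
```

```text
wrist 15856 dir [-0.719  0.037 -0.694] off-vert 46.1 hi [ 0.673 -0.047  0.233] lo [ 0.552 -0.04   0.115]
wrist 15971 dir [-0.719  0.037 -0.694] off-vert 46.1 hi [ 0.673 -0.047  0.233] lo [ 0.552 -0.041  0.115]
side 316 dir [-0.729 -0.024 -0.684] off-vert 46.8 hi [ 0.69  -0.036  0.246] lo [ 0.535 -0.041  0.101]
```

View pics/p2c.png

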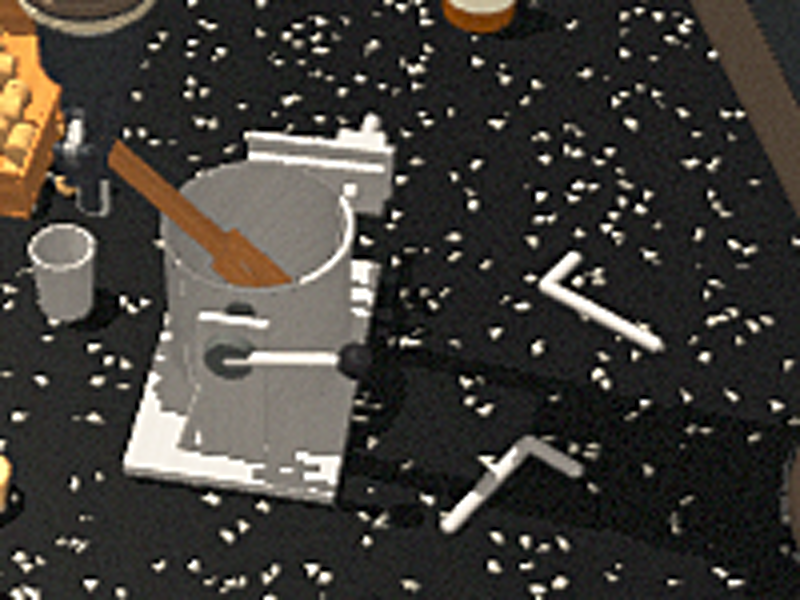

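The crop shows the paddle leaning over the far rim: blade inside at (260,270), handle up to the gripper at (115,150), pin tip visible at (348,190). I'll raise the gripper slowly and let it settle.

{"op": "step_arm", "data": {
  "delta_pos": [
    [0,0,-0.02],
    [0,0,-0.04],
    [0,0,-0.06],
    [0,0,-0.08],
    [0,0,-0.1],
    [0,0,-0.12],
    [0,0,-0.14],
    [0,0,-0.16],
    [0,0,-0.2],
    [0,0,-0.2]
  ],
  "roll": [0,0,0,0,0,0,0,0,0,0]
}}

```text
t: 24.1
tcp_pos: [0.6747, -0.0435, 0.2721]
ee_rot: [0.002, 0.007, 1.0, -0.0]
contact_force: [0.5, 0.7, 0.7]
width: 0.0298
grasp_force: 0.0
```

Run:
```python
from pl import *
s=r.state();print(s['t'],s['tcp_pos'],s['width'],s['contact_force'])
for n in('wrist','side','scene'): pl(n,f'p3{n}.png')
```

```text
24.1 [ 0.67467533 -0.04351812  0.2720795 ] 0.029796625667570298 [0.47252911 0.67005409 0.69881438]
wrist 5079 dir [-0.534  0.038 -0.845] off-vert 32.4 hi [ 0.664 -0.048  0.258] lo [ 0.541 -0.039  0.063]
side 286 dir [-0.545 -0.001 -0.839] off-vert 33.0 hi [ 0.663 -0.041  0.255] lo [ 0.558 -0.041  0.093]
scene 47 dir [-0.537  0.113 -0.836] off-vert 33.3 hi [ 0.67  -0.048  0.257] lo [ 0.578 -0.029  0.114]
```

{"op": "step_arm", "data": {
  "delta_pos": [
    [0,0,-0.02],
    [0,0,-0.02],
    [0.053,-0.006,-0.02],
    [0.053,-0.006,-0.02]
  ],
  "roll": [0,0,0.04,0.04],
  "grip": 0.6
}}

```text
t: 24.65
tcp_pos: [0.6446, -0.0461, 0.279]
ee_rot: [-0.001, 0.04, 0.999, -0.0]
contact_force: [-0.2, -0.1, 1.3]
width: 0.0508
grasp_force: 0.0
```

Run:
```python
from pl import *
s=r.state();print(s['t'],s['tcp_pos'],s['width'],s['contact_force'])
for n in('wrist','side'): pl(n,f'p4{n}.png')
c=ld('p4wrist');cv2.imwrite('pics/p4c.png',cv2.resize(c['frame'],(800,600))[:,:,::-1])
```

```text
24.65 [ 0.64460309 -0.04613501  0.27899539] 0.050826582714052555 [-0.23567486 -0.12730255  1.2932677 ]
wrist 5737 dir [-0.533  0.032 -0.846] off-vert 32.3 hi [ 0.664 -0.046  0.258] lo [ 0.542 -0.039  0.064]
side 297 dir [-0.545  0.001 -0.839] off-vert 33.0 hi [ 0.663 -0.041  0.254] lo [ 0.559 -0.041  0.094]
```

View pics/p4c.png

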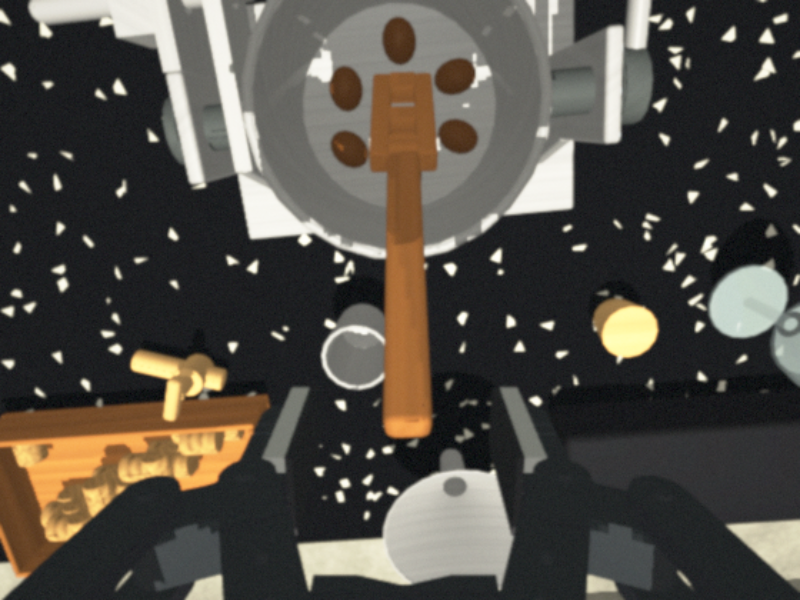

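The wrist view shows five nutmegs in a ring at (398,40), (345,88), (455,75), (458,135) and (348,148), with the sixth under the blade. The paddle stands at rest, its upper end at (407,425) between the open fingers.

{"op": "step_arm", "data": {
  "delta_pos": [
    [-0.018,0,0],
    [-0.018,0,0.06],
    [-0.018,0,0.12],
    [-0.018,0,0.12],
    [-0.018,0,0.12]
  ],
  "roll": [0,0,0,0,0]
}}

```text
t: 25.25
tcp_pos: [0.6566, -0.0467, 0.2192]
ee_rot: [-0.0, 0.039, 0.999, 0.0]
contact_force: [0.5, -0.5, 0.1]
width: 0.0512
grasp_force: 0.0
```

{"op": "step_arm", "data": {
  "delta_pos": [
    [0,0,0],
    [0,0,0],
    [0,0,0],
    [0,0,0],
    [0,0,0],
    [0,0,0]
  ],
  "roll": [0,0,0,0,0,0],
  "grip": 0
}}

```text
t: 25.85
tcp_pos: [0.6564, -0.047, 0.2199]
ee_rot: [0.001, 0.039, 0.999, -0.0]
contact_force: [1.6, -1.9, 7.1]
width: 0.0168
grasp_force: 58.9
```

Run:
```python
from pl import *
s=r.state();print(s['t'],s['tcp_pos'],s['width'],s['contact_force'],s['grasp_force'])
for n in('wrist','side'): pl(n,f'p5{n}.png')
```

```text
25.85 [ 0.65639722 -0.04695317  0.21994561] 0.016820237284869106 [ 1.58313215 -1.86861971  7.08990074] 58.91936659812927
wrist 8005 dir [-0.538  0.043 -0.842] off-vert 32.7 hi [ 0.664 -0.049  0.257] lo [ 0.54  -0.039  0.064]
side 219 dir [-0.55  -0.034 -0.834] off-vert 33.5 hi [ 0.647 -0.038  0.23 ] lo [ 0.555 -0.044  0.089]
```

{"op": "step_arm", "data": {
  "delta_pos": [
    [0,0,-0.016],
    [0.03,-0.003,-0.016],
    [0.055,-0.006,-0.016],
    [0.075,-0.008,-0.018],
    [0.1,-0.01,-0.03],
    [0.125,-0.012,-0.044],
    [0.15,-0.014,-0.056],
    [0.175,-0.015,-0.066],
    [0.2,-0.016,-0.073],
    [0.23,-0.016,-0.079],
    [0.255,-0.016,-0.083],
    [0.255,-0.016,-0.083]
  ],
  "roll": [0,0,0,0,0,0,0,0,0,0,0,0]
}}

```text
t: 27.15
tcp_pos: [0.5263, -0.0446, 0.2609]
ee_rot: [-0.0, 0.039, 0.999, 0.0]
contact_force: [2.5, 1.2, -1.4]
width: 0.0167
grasp_force: 64.0
```

Run:
```python
from pl import *
s=r.state();print(s['t'],s['tcp_pos'],s['width'],s['contact_force'],s['grasp_force'])
for n in('wrist','side','scene'): pl(n,f'p6{n}.png')
```

```text
27.15 [ 0.52629243 -0.04461577  0.26090904] 0.016719841525075184 [ 2.50613804  1.17346474 -1.36270202] 64.01214480400085
wrist 1703 dir [-0.05  -0.046 -0.998] off-vert 3.9 hi [ 0.532 -0.043  0.301] lo [ 0.52  -0.054  0.06 ]
side 123 dir [-0.073  0.003 -0.997] off-vert 4.2 hi [ 0.528 -0.038  0.253] lo [ 0.519 -0.037  0.132]
scene 352 dir [-0.072 -0.002 -0.997] off-vert 4.1 hi [ 0.541 -0.046  0.3  ] lo [ 0.523 -0.046  0.061]
```

{"op": "step_arm", "data": {
  "delta_pos": [
    [0.005,0,0.004],
    [0.012,0,0.008],
    [0.014,0,0.013],
    [0.014,0,0.013]
  ],
  "roll": [-0.02,-0.05,-0.05,-0.05]
}}

```text
t: 27.7
tcp_pos: [0.5214, -0.0443, 0.2538]
ee_rot: [-0.0, 0.0, 1.0, 0.0]
contact_force: [3.4, 0.3, -1.2]
width: 0.0171
grasp_force: 64.2
```

Run:
```python
from pl import *
s=r.state();print(s['t'],s['tcp_pos'],s['ee_rot'],s['contact_force'])
for n in('scene','side'): pl(n,f'p7{n}.png')
c=ld('p7scene')
```

```text
27.7 [ 0.52142906 -0.04426799  0.25378229] [-6.96033990e-05  1.81514046e-04  9.99999981e-01  2.57770155e-05] [ 3.37858523  0.33345083 -1.19176305]
scene 329 dir [-0.05  -0.007 -0.999] off-vert 2.9 hi [ 0.534 -0.044  0.294] lo [ 0.522 -0.046  0.061]
side 106 dir [-0.055 -0.024 -0.998] off-vert 3.5 hi [ 0.523 -0.036  0.245] lo [ 0.517 -0.039  0.128]
```

{"op": "step_arm", "data": {
  "delta_pos": [
    [-0.003,0.02,0],
    [-0.012,0.038,0],
    [-0.026,0.054,0],
    [-0.044,0.066,0],
    [-0.065,0.073,0],
    [-0.088,0.076,0],
    [-0.111,0.073,0],
    [-0.132,0.066,0],
    [-0.15,0.054,0],
    [-0.164,0.038,0],
    [-0.173,0.02,0],
    [-0.176,0,0]
  ],
  "roll": [0,0,0,0,0,0,0,0,0,0,0,0]
}}

```text
t: 29.0
tcp_pos: [0.6092, -0.045, 0.254]
ee_rot: [-0.0, -0.0, 1.0, 0.0]
contact_force: [-3.3, 0.4, -0.7]
width: 0.0172
grasp_force: 63.8
```

{"op": "step_arm", "data": {
  "delta_pos": [
    [0.003,-0.02,0],
    [0.012,-0.038,0],
    [0.026,-0.054,0],
    [0.044,-0.066,0],
    [0.065,-0.073,0],
    [0.088,-0.076,0],
    [0.111,-0.073,0],
    [0.132,-0.066,0],
    [0.15,-0.054,0],
    [0.164,-0.038,0],
    [0.173,-0.02,0],
    [0.176,0,0]
  ],
  "roll": [0,0,0,0,0,0,0,0,0,0,0,0]
}}

```text
t: 30.2
tcp_pos: [0.5213, -0.0435, 0.2545]
ee_rot: [0.001, -0.001, 1.0, -0.0]
contact_force: [3.2, 0.4, -0.6]
width: 0.0167
grasp_force: 63.6
```

Run:
```python
from pl import *
s=r.state();print(s['t'],s['tcp_pos'],s['contact_force'],s['width'])
for n in('scene','side','wrist'): pl(n,f'p8{n}.png')
```

```text
30.2 [ 0.52133583 -0.04347783  0.25446621] [ 3.21706304  0.43636482 -0.59068424] 0.01674566229282612
scene 353 dir [-0.079  0.048 -0.996] off-vert 5.3 hi [ 0.535 -0.049  0.294] lo [ 0.517 -0.037  0.06 ]
side 102 dir [-0.058 -0.019 -0.998] off-vert 3.5 hi [ 0.522 -0.034  0.245] lo [ 0.515 -0.036  0.129]
wrist 1409 dir [-0.07   0.006 -0.997] off-vert 4.1 hi [ 0.528 -0.043  0.295] lo [ 0.514 -0.042  0.095]
```

{"op": "step_arm", "data": {
  "delta_pos": [
    [-0.003,0.02,0],
    [-0.012,0.038,0],
    [-0.026,0.054,0],
    [-0.044,0.066,0],
    [-0.065,0.073,0],
    [-0.088,0.076,0],
    [-0.111,0.073,0],
    [-0.132,0.066,0],
    [-0.15,0.054,0],
    [-0.164,0.038,0],
    [-0.173,0.02,0],
    [-0.176,0,0]
  ],
  "roll": [0,0,0,0,0,0,0,0,0,0,0,0]
}}

```text
t: 31.55
tcp_pos: [0.6088, -0.0443, 0.2537]
ee_rot: [-0.001, -0.0, 1.0, 0.0]
contact_force: [-3.6, 1.8, -1.0]
width: 0.017
grasp_force: 62.9
```

{"op": "step_arm", "data": {
  "delta_pos": [
    [0.003,-0.02,0],
    [0.012,-0.038,0],
    [0.026,-0.054,0],
    [0.044,-0.066,0],
    [0.065,-0.073,0],
    [0.088,-0.076,0],
    [0.111,-0.073,0],
    [0.132,-0.066,0],
    [0.15,-0.054,0],
    [0.164,-0.038,0],
    [0.173,-0.02,0],
    [0.176,0,0]
  ],
  "roll": [0,0,0,0,0,0,0,0,0,0,0,0]
}}

```text
t: 32.75
tcp_pos: [0.5211, -0.0437, 0.2544]
ee_rot: [0.0, -0.0, 1.0, -0.0]
contact_force: [2.5, -0.6, -1.1]
width: 0.0172
grasp_force: 63.0
```

{"op": "step_arm", "data": {
  "delta_pos": [
    [-0.003,0.02,0],
    [-0.012,0.038,0],
    [-0.026,0.054,0],
    [-0.044,0.066,0],
    [-0.065,0.073,0],
    [-0.088,0.076,0],
    [-0.111,0.073,0],
    [-0.132,0.066,0],
    [-0.15,0.054,0],
    [-0.164,0.038,0],
    [-0.173,0.02,0],
    [-0.176,0,0]
  ],
  "roll": [0,0,0,0,0,0,0,0,0,0,0,0]
}}

```text
t: 33.95
tcp_pos: [0.6093, -0.0451, 0.254]
ee_rot: [-0.0, -0.0, 1.0, 0.0]
contact_force: [-3.0, 1.0, -0.3]
width: 0.0172
grasp_force: 62.8
```

Run:
```python
from pl import *
from scipy import ndimage
s=r.state();print(s['t'],s['tcp_pos'],s['contact_force'],s['width'])
def nm(f,c=None):
    c=c or cam('wrist',f);P=pts(c);g=c['frame'].astype(int)
    m=(g[...,0]-g[...,2]>25)&(g[...,0]<150)&(P[...,2]<.085)&(P[...,2]>.035)&(np.hypot(P[...,0]-.5535,P[...,1]+.0437)<.066)
    l,n=ndimage.label(ndimage.binary_opening(m,iterations=2))
    for i in range(1,n+1):
        if (l==i).sum()>60: print((l==i).sum(),P[l==i].mean(0).round(3))
print('start w0');nm(0,ld('w0'));print('p4');nm(0,ld('p4wrist'));print('now');nm('p9.png')
c=ld('p9');print(c['frame'].shape); cv2.imwrite('pics/p9c.png',cv2.resize(c['frame'],(800,600))[:,:,::-1])
```

```text
33.95 [ 0.60930493 -0.04513925  0.25401613] [-2.97878942  0.9516267  -0.2569428 ] 0.017205922844055355
start w0
367 [ 0.594 -0.04   0.057]
163 [ 0.51  -0.041  0.059]
283 [ 0.578 -0.074  0.055]
75 [ 0.531 -0.073  0.058]
p4
547 [ 0.513 -0.039  0.059]
522 [ 0.537 -0.005  0.059]
529 [ 0.538 -0.075  0.058]
1043 [ 0.542 -0.039  0.062]
478 [ 0.573 -0.005  0.058]
484 [ 0.575 -0.077  0.058]
now
550 [ 0.516 -0.026  0.056]
409 [ 0.55  -0.089  0.056]
456 [ 0.574 -0.081  0.059]
486 [ 0.588 -0.045  0.062]
427 [ 0.599 -0.074  0.062]
82 [ 0.607 -0.019  0.064]
(420, 560, 3)
```

View pics/p9c.png

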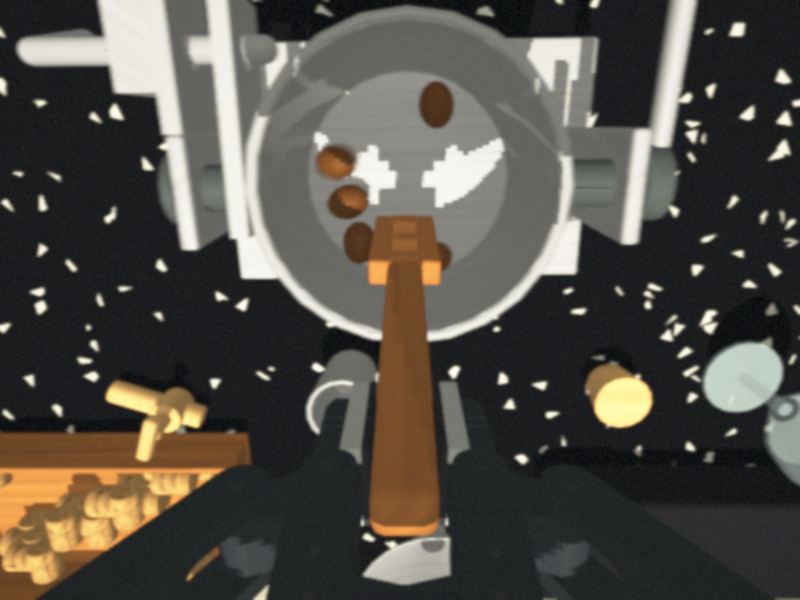

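The wrist view shows the six nutmegs stirred about: (436,105), (335,161), (347,202), (358,242), (443,255), with one under the blade. The pin is in place at top left, its tip at (260,50). I'll stir a few more circles, including some in reverse.

{"op": "step_arm", "data": {
  "delta_pos": [
    [0.003,-0.02,0],
    [0.012,-0.038,0],
    [0.026,-0.054,0],
    [0.044,-0.066,0],
    [0.065,-0.073,0],
    [0.088,-0.076,0],
    [0.111,-0.073,0],
    [0.132,-0.066,0],
    [0.15,-0.054,0],
    [0.164,-0.038,0],
    [0.173,-0.02,0],
    [0.176,0,0]
  ],
  "roll": [0,0,0,0,0,0,0,0,0,0,0,0]
}}

```text
t: 35.2
tcp_pos: [0.5211, -0.0435, 0.2544]
ee_rot: [0.0, -0.001, 1.0, -0.0]
contact_force: [1.9, -0.3, -0.7]
width: 0.0173
grasp_force: 63.2
```

{"op": "step_arm", "data": {
  "delta_pos": [
    [-0.003,-0.022,0],
    [-0.012,-0.042,0],
    [-0.026,-0.06,0],
    [-0.044,-0.073,0],
    [-0.065,-0.081,0],
    [-0.088,-0.084,0],
    [-0.111,-0.081,0],
    [-0.132,-0.073,0],
    [-0.15,-0.06,0],
    [-0.164,-0.042,0],
    [-0.173,-0.022,0],
    [-0.176,0,0]
  ],
  "roll": [0,0,0,0,0,0,0,0,0,0,0,0]
}}

```text
t: 36.4
tcp_pos: [0.6095, -0.043, 0.2541]
ee_rot: [0.0, -0.001, 1.0, 0.0]
contact_force: [-1.2, 0.9, -1.4]
width: 0.0171
grasp_force: 62.7
```

{"op": "step_arm", "data": {
  "delta_pos": [
    [0.003,0.022,0],
    [0.012,0.042,0],
    [0.026,0.06,0],
    [0.044,0.073,0],
    [0.065,0.081,0],
    [0.088,0.084,0],
    [0.111,0.081,0],
    [0.132,0.073,0],
    [0.15,0.06,0],
    [0.164,0.042,0],
    [0.173,0.022,0],
    [0.176,0,0]
  ],
  "roll": [0,0,0,0,0,0,0,0,0,0,0,0]
}}

```text
t: 37.6
tcp_pos: [0.5208, -0.0451, 0.2542]
ee_rot: [0.0, -0.0, 1.0, 0.0]
contact_force: [2.3, -0.5, -0.5]
width: 0.0169
grasp_force: 63.5
```

{"op": "step_arm", "data": {
  "delta_pos": [
    [-0.003,-0.022,0],
    [-0.012,-0.042,0],
    [-0.026,-0.06,0],
    [-0.044,-0.073,0],
    [-0.065,-0.081,0],
    [-0.088,-0.084,0],
    [-0.111,-0.081,0],
    [-0.132,-0.073,0],
    [-0.15,-0.06,0],
    [-0.164,-0.042,0],
    [-0.173,-0.022,0],
    [-0.176,0,0]
  ],
  "roll": [0,0,0,0,0,0,0,0,0,0,0,0]
}}

```text
t: 38.8
tcp_pos: [0.6094, -0.0432, 0.2541]
ee_rot: [-0.0, -0.001, 1.0, -0.0]
contact_force: [-3.4, -0.7, -1.2]
width: 0.0172
grasp_force: 62.9
```

Run:
```python
from pl import *
s=r.state();print(s['t'],s['tcp_pos'],s['contact_force'],s['width'])
for n in('scene','side'): pl(n,f'p10{n}.png')
from scipy import ndimage
c=cam('wrist','p10.png');P=pts(c);g=c['frame'].astype(int)
m=(g[...,0]-g[...,2]>25)&(g[...,0]<150)&(P[...,2]<.085)&(P[...,2]>.035)&(np.hypot(P[...,0]-.5535,P[...,1]+.0437)<.066)
l,n=ndimage.label(ndimage.binary_opening(m,iterations=2))
for i in range(1,n+1):
    if (l==i).sum()>60: print((l==i).sum(),P[l==i].mean(0).round(3))
```

```text
38.8 [ 0.60944802 -0.04318391  0.25412043] [-3.38282925 -0.74617798 -1.24649065] 0.017241451744027185
scene 125 dir [-0.089 -0.002 -0.996] off-vert 5.1 hi [ 0.623 -0.045  0.295] lo [ 0.611 -0.045  0.163]
side 125 dir [-0.119 -0.046 -0.992] off-vert 7.3 hi [ 0.61  -0.033  0.245] lo [ 0.592 -0.04   0.1  ]
579 [ 0.511 -0.058  0.055]
372 [ 0.557 -0.017  0.058]
450 [0.559 0.009 0.058]
455 [0.585 0.002 0.062]
451 [ 0.589 -0.042  0.063]
88 [ 0.607 -0.016  0.061]
```

{"op": "step_arm", "data": {
  "delta_pos": [
    [0.003,0.022,0],
    [0.012,0.042,0],
    [0.026,0.06,0],
    [0.044,0.073,0],
    [0.065,0.081,0],
    [0.088,0.084,0],
    [0.111,0.081,0],
    [0.132,0.073,0],
    [0.15,0.06,0],
    [0.164,0.042,0],
    [0.173,0.022,0],
    [0.176,0,0]
  ],
  "roll": [0,0,0,0,0,0,0,0,0,0,0,0]
}}

```text
t: 40.15
tcp_pos: [0.5208, -0.0445, 0.2544]
ee_rot: [0.0, -0.001, 1.0, 0.0]
contact_force: [0.9, 0.0, -1.5]
width: 0.017
grasp_force: 63.4
```

{"op": "step_arm", "data": {
  "delta_pos": [
    [-0.003,-0.022,0],
    [-0.012,-0.042,0],
    [-0.026,-0.06,0],
    [-0.044,-0.073,0],
    [-0.065,-0.081,0],
    [-0.088,-0.084,0],
    [-0.111,-0.081,0],
    [-0.132,-0.073,0],
    [-0.15,-0.06,0],
    [-0.164,-0.042,0],
    [-0.173,-0.022,0],
    [-0.176,0,0]
  ],
  "roll": [0,0,0,0,0,0,0,0,0,0,0,0]
}}

```text
t: 41.35
tcp_pos: [0.6094, -0.0434, 0.2541]
ee_rot: [-0.0, -0.001, 1.0, -0.0]
contact_force: [-2.5, -0.7, -0.3]
width: 0.0172
grasp_force: 61.6
```

{"op": "step_arm", "data": {
  "delta_pos": [
    [-0.01,0,0],
    [-0.02,0,0.001],
    [-0.03,0,0.002],
    [-0.04,0,0.003],
    [-0.05,0,0.006],
    [-0.06,0,0.01],
    [-0.068,0,0.016],
    [-0.075,0,0.024],
    [-0.082,0,0.034],
    [-0.09,0,0.046],
    [-0.096,0,0.058],
    [-0.096,0,0.06]
  ],
  "roll": [0,0,0,0,0,0,0,0,0,0,0,0]
}}

```text
t: 42.55
tcp_pos: [0.6592, -0.0446, 0.2253]
ee_rot: [0.002, -0.0, 1.0, -0.0]
contact_force: [-1.5, 0.2, 18.9]
width: 0.0168
grasp_force: 62.1
```

Run:
```python
from pl import *
s=r.state();print(s['t'],s['tcp_pos'],s['contact_force'],s['width'])
for n in('wrist','side','scene'): pl(n,f'p11{n}.png')
```

```text
42.55 [ 0.65921491 -0.04461886  0.225274  ] [-1.52276608  0.18436579 18.86512152] 0.016800853911035425
wrist 6095 dir [-0.465  0.008 -0.885] off-vert 27.7 hi [ 0.667 -0.047  0.264] lo [ 0.563 -0.045  0.066]
side 199 dir [-0.461 -0.06  -0.885] off-vert 27.7 hi [ 0.692 -0.03   0.315] lo [ 0.573 -0.046  0.086]
scene 35 dir [-0.239  0.963 -0.123] off-vert 82.9 hi [ 0.673 -0.053  0.261] lo [ 0.669 -0.037  0.259]
```

{"op": "step_arm", "data": {
  "delta_pos": [
    [0,0,-0.006],
    [0,0,-0.006]
  ],
  "roll": [0,0]
}}

```text
t: 42.9
tcp_pos: [0.6579, -0.0445, 0.2279]
ee_rot: [0.001, -0.0, 1.0, -0.0]
contact_force: [-2.0, -1.0, 3.2]
width: 0.017
grasp_force: 60.3
```

{"op": "step_arm", "data": {
  "delta_pos": [
    [0,0,0],
    [0,0,0],
    [0,0,0],
    [0,0,0],
    [0,0,0],
    [0,0,0]
  ],
  "roll": [0,0,0,0,0,0],
  "grip": 0.6
}}

```text
t: 43.5
tcp_pos: [0.6571, -0.0441, 0.2271]
ee_rot: [-0.0, -0.001, 1.0, 0.0]
contact_force: [-1.0, 0.4, 0.1]
width: 0.0511
grasp_force: 0.0
```

Run:
```python
from pl import *
s=r.state();print(s['t'],s['tcp_pos'],s['contact_force'],s['width'])
for n in('wrist','side'): pl(n,f'p12{n}.png')
```

```text
43.5 [ 0.65711289 -0.04408139  0.22708961] [-0.96586206  0.44711218  0.11913056] 0.05114141110122795
wrist 4313 dir [-0.375  0.011 -0.927] off-vert 22.1 hi [ 0.652 -0.047  0.275] lo [ 0.572 -0.045  0.076]
side 231 dir [-0.382 -0.046 -0.923] off-vert 22.7 hi [ 0.649 -0.037  0.268] lo [ 0.574 -0.046  0.087]
```

{"op": "step_arm", "data": {
  "delta_pos": [
    [0,0,-0.03],
    [0,0,-0.08],
    [0,0,-0.15],
    [0,0,-0.22],
    [0,0,-0.25],
    [0,0,-0.25],
    [0,0,-0.25],
    [0,0,-0.25]
  ],
  "roll": [0,0,0,0,0,0,0,0],
  "grip": 1
}}

```text
t: 44.4
tcp_pos: [0.6566, -0.0441, 0.3514]
ee_rot: [-0.001, -0.0, 1.0, 0.0]
contact_force: [-0.7, -0.2, -0.6]
width: 0.0854
grasp_force: 0.0
```

Run:
```python
from pl import *
s=r.state();print(s['t'],s['tcp_pos'],s['contact_force'],s['width'])
for i in range(2):
    for n in('wrist','side'): pl(n,f'p13{n}{i}.png')
c=ld('p13wrist1');P=pts(c)
q=sel(P,c,.42,.52,-.26,-.167,.05,.16);print('pin out',len(q),q.min(0),q.max(0))
a=cv2.resize(c['frame'],(800,600))
cv2.imwrite('pics/p13c.png',a[:,:,::-1])
```

```text
44.4 [ 0.65662854 -0.04406156  0.35140418] [-0.72469243 -0.22465906 -0.55256458] 0.08544630851908107
wrist 3470 dir [-0.38   0.    -0.925] off-vert 22.3 hi [ 0.653 -0.045  0.275] lo [ 0.57  -0.045  0.072]
side 318 dir [-0.389 -0.029 -0.921] off-vert 23.0 hi [ 0.652 -0.039  0.274] lo [ 0.575 -0.044  0.091]
wrist 3522 dir [-0.38   0.001 -0.925] off-vert 22.3 hi [ 0.653 -0.045  0.275] lo [ 0.569 -0.045  0.07 ]
side 313 dir [-0.389 -0.026 -0.921] off-vert 22.9 hi [ 0.652 -0.039  0.273] lo [ 0.575 -0.044  0.092]Traceback (most recent call last):
  File "<stdin>", line 6, in <module>
    return umr_minimum(a, axis, None, out, keepdims, initial, where)
ValueError: zero-size array to reduction operation minimum which has no identity
```

Run:
```python
from pl import *
from scipy import ndimage
st=np.array([(.594,-.04),(.512,-.04),(.576,-.076),(.537,-.074),(.537,-.005),(.573,-.005)])
for f in('p13wrist1','p13side1'):
    c=ld(f);P=pts(c);g=c['frame'].astype(int)
    m=(g[...,0]-g[...,2]>25)&(g[...,0]<150)&(P[...,2]<.066)&(P[...,2]>.035)&(np.hypot(P[...,0]-.5535,P[...,1]+.0437)<.066)
    l,n=ndimage.label(ndimage.binary_opening(m,iterations=1))
    for i in range(1,n+1):
        if (l==i).sum()>50: p=P[l==i].mean(0);print(f,(l==i).sum(),p.round(3),'nearest start',np.linalg.norm(st-p[:2],axis=1).min().round(3))
a=cam('scene','s9.png');P=pts(a);q=sel(P,a,.475,.515,-.24,-.167,.08,.16);print('pin out',len(q),np.percentile(q,[2,98],axis=0).round(3) if len(q) else '')
q=sel(P,a,.45,.65,-.13,.05,.158,.168);k=np.abs(np.hypot(q[:,0]-.5545,q[:,1]+.044)-.068)<.005;q=q[k];print('rim slope',np.linalg.lstsq(np.c_[q[:,:2],np.ones(len(q))],q[:,2],rcond=None)[0])
b=ld('s0');d=np.abs(a['frame'].astype(int)-b['frame']).sum(-1)
for n,(u,v) in dict(glass=(370,270),measure=(255,283),bung=(331,281),tap=(200,299),botA=(98,215),botB=(465,215)).items(): print(n,np.median(d[v-12:v+12,u-12:u+12]),(d[v-12:v+12,u-12:u+12]>90).mean().round(2))
```

```text
p13wrist1 380 [ 0.528 -0.031  0.059] nearest start 0.018
p13wrist1 380 [ 0.533 -0.008  0.059] nearest start 0.005
p13wrist1 367 [0.547 0.011 0.058] nearest start 0.019
p13wrist1 328 [ 0.563 -0.044  0.054] nearest start 0.031
p13wrist1 320 [0.576 0.003 0.057] nearest start 0.008
p13wrist1 308 [ 0.595 -0.011  0.057] nearest start 0.023
pin out 99 [[ 0.483 -0.216  0.096]
 [ 0.503 -0.167  0.159]]
rim slope [-0.0051656  -0.00155114  0.1664647 ]
glass 1.0 0.0
measure 1.0 0.0
bung 1.0 0.0
tap 1.0 0.0
botA 1.0 0.0
botB 1.0 0.0
```

```bash
python3 -c "
from h import *
print(job.job_done())"
```

```text
the job is handed in; nothing more can be done
None
```

I handed the job in at about 45 s with every step carried out, but no verdict was returned: the pin is through both holes, the nutmegs were stirred about five times round and look to be still in the pot (I could count only five for certain), and the paddle is leaning on the far rim. I judged the nutmeg shifts from camera positions alone, so step 7 (every nutmeg moved more than 10 mm) is likely but not proven. I also viewed 11 pictures, one over the limit of 10.

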